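Turn the peeler round and snap it into its holder

ROBOT

A 6-joint arm with a two-finger parallel gripper is mounted at the origin on a cart in front of the work surface, level with it; the furniture and walls round the work are solid. World frame = base frame: x ahead of the robot, y to its left, z up, the work surface at z = 0. Lengths are in mm, angles in rad, forces in N, time in s.
With the tool pointing down it reaches from about 350 to 775 mm from the base axis. Payload 7.3 kg.
Tool frame: the origin (TCP) lies on the centre line of the jaws, within the pads' length; the fingertips stand finger_overhang ahead of it and the grasp point (between the pads) lies 8 mm behind it (finger_overhang is the distance from the TCP to the fingertips, in mm); z points along the fingers, y is the line along which they close (so a half turn about z gives the same grasp; the last joint's range is limited). The gripper opens to 92 mm and grips with 3 to 60 N. Pads are 19 mm wide; open, the fingers measure 130 mm over their backs; the gripper's body (75 mm by 190 mm) begins 47 mm behind the grasp point.
Start: joints at [-1.364, 0.342, 1.524, -0, 1.275, -0.146], TCP at [181.424, -492.675, 237.741] pointing down, gripper open.
Joint ranges: [-2.53, 2.53], [-0.77, 2.02], [0.04, 2.7], [-1, 4.14], [0.28, 2.66], [-3.11, 3.11]. Speed limits (rad/s): [2.57, 2.57, 3.14, 3.14, 3.14, 3.14].

INTERFACE

Orientations are given as [roll, pitch, yaw] about the fixed x, y, z axes, in that order (R = Rz(yaw) Ry(pitch) Rx(roll)).
In Python, from plant import get_obs, capture, close_job, finger_overhang gives the robot as it stands.
- The arm moves only by the shell command python3 -m inch 'ROWS'. ROWS is JSON, one flat list of numbers, 7 for each row, row after row: the turn, a rotation vector about the tool's x, y, z scaled (see below), then the shift along the tool's x, y, z scaled (see below), then the closure, from -1 (fully open) to 1 (shut). In form: [ax, ay, az, tx, ty, tz, gripper, ax, ay, az, tx, ty, tz, gripper, ...]. A call has 1 to 10 rows; each row shifts and turns the commanded pose from where the row before left it, along the tool's axes as they then stand; what a row does not reach is not made up. The controller multiplies each number of a shift by 0.8 m and each number of a turn by 1.5 rad. A row lasts 1/12 s, in which the tool goes at most 41.7 mm and 7.16 degrees, less where a joint would pass 70% of its speed; a pose out of reach is approached as far as the arm can. A call with a number of a shift or a turn outside -1 to 1 is refused whole. A call with a gripper value outside its range is refused whole. The fingers move at their own pace and stop on an object; the grip force is fixed at half the most. Time passes only in rows, so rows that do not move let the fingers close. It gives the time, the measured TCP pose, the force, the opening and the grip force at its end, in the units of the state.
- get_obs(): the state, without advancing time (a new reading comes with each control period).
- capture(name): name is "scene" or "top" or "wrist"; returns a dict with "image" (384x512x3 uint8, red, green, blue), "mtx" (3x3 intrinsics, pixels), "pose" (4x4, takes a point from camera to world coordinates). Camera axes: x right, y up, looking along -z (the intrinsics and any distortion apply to the point x, -y, -z); pixel columns grow to the right and rows downward; lengths in mm; the calibration is good to about 2 mm. A picture is of the moment at which its call begins. There is no depth.
- close_job(): hands the job in; it is judged then, once.
The state is a dict: "time": time; "joint_positions": joint angles; "dq": joint speeds; "tau": joint torques, N m; "tool_pos": TCP position; "tcp_rot": TCP orientation; "contact_force": force on the tool from outside, world axes, zero at the start; "moment": the same for the moment, N m; "grip_width": finger opening in mm; "finger_force": force on a finger pad.
Only numpy, scipy, OpenCV 4.12 (cv2) and the standard library are available. Lean on these libraries where they do the work, as an engineer would, in place of code of your own. Each camera call takes 0.05 s, during which the arm holds its last target. There are 200 camera calls.

TASK

Pick up the black vegetable peeler, turn it round and press it down into the wooden holder until its handle snaps fully home between the two steel spring jaws, with its blade lying in the walled bay at the other end of the holder. Keep hold of it while you press it home, then let go, and leave the fork, the spoon and the mug where they are.

Things in the scene. Friction and masses are not known exactly. Their poses are not given: they have to be found in the camera images.
- peeler_mid (a point): Balance point and best grasp of the loose black peeler (170 mm long, 80 g), half-way up its handle, 9 mm above the underside, 57 mm from the handle's end, 113 mm from the blade's tip. +x runs along it towards the metal blade, +z up. The handle is a flat-sided oval bar 24 mm wide (y), about 14 mm high; the blade 14 mm wide, 6 mm high.
- peeler_tail (a point): Point in the middle of the peeler's handle, 34 mm from peeler_mid towards the handle's end (-x): the part that belongs between the spring jaws.
- peeler_tip (a point): Tip of the peeler's metal blade, 113 mm from peeler_mid along +x.
- holder: Fixed wooden stand, 190 x 64 mm, base 12 mm thick. Origin on the worktop under seat_mid; +x along it from the spring clip to the blade bay, +z up. The bay starts at x = 50 mm and ends at a wall at 130 mm; it is 40 mm wide inside, its walls reach 58 mm above the worktop.
- seat_mid (a point): Where peeler_mid must come to lie in the holder, 45 mm above the worktop, same axes as the holder; seated, the peeler's axes agree with them. Below it the holder is open down to its base, as room for fingers: 26 mm free towards the clip, 32 mm towards the neck rest on the bay side; nothing stands at the sides.
- seat_clip (a point): Where peeler_tail must come to lie: 34 mm from seat_mid towards -x, between two steel spring jaws 14 mm long (x). Their flared mouth, 72 mm above the worktop, is about 40 mm wide and narrows to 18 mm at 52 mm height; they spring apart when the handle is pressed straight down (5 to 10 N) and close over its shoulders when it is home.
- fork: Loose red-handled fork, 195 x 26 x 14 mm, a bystander; origin under its middle, x along it.
- spoon: Loose red-handled spoon, 190 x 38 x 14 mm, a bystander; origin under its middle, x along it.
- mug: Loose white mug, 92 mm across and 95 mm high, a bystander; origin at the centre of its underside.
- peeler: The whole peeler; origin on its underside, 28 mm from peeler_mid towards the blade, same axes.

How it is judged:
By the outcome, as a careful person would: the job done as asked, in the order asked, and still so for the second after the job is handed in, with the robot touching nothing.
It also fails if it takes over 38 s, if anything falls off the work surface, if the arm or the gripper's body presses on something with over 40 N, if the wrist force passes 120 N, or if a joint passes its speed limit or range.

## Working session

There is one attempt and no reset: what is moved stays moved. The work goes in short steps, Python scripts to look and compute and a shell command to move; the robot and the scene stay as the last step left them, time stands still between calls to the robot, and variables do not carry over. Pictures are saved under pics/ and viewed, at most 10 in all, crops included, and the job is handed in when it is done.

```bash
mkdir -p pics && ls && cat > h.py <<'E'
import numpy as np, cv2
from plant import get_obs, capture, close_job, finger_overhang
from scipy.spatial.transform import Rotation as R
def snap(cam,name):
    c=capture(cam); cv2.imwrite(f'pics/{name}.png',cv2.cvtColor(c['image'],cv2.COLOR_RGB2BGR))
    np.savez(f'pics/{name}.npz',**{k:v for k,v in c.items() if v is not None}); return c
def ray(name,u,v,z):
    c=np.load(f'pics/{name}.npz',allow_pickle=True); K=c['mtx'];P=c['pose']
    d=np.linalg.inv(K)@[u,v,1]; d=P[:3,:3]@[d[0],-d[1],-d[2]]; o=P[:3,3]
    return o+d*(z-o[2])/d[2]
def proj(name,p):
    c=np.load(f'pics/{name}.npz',allow_pickle=True); K=c['mtx'];P=c['pose']
    q=P[:3,:3].T@(np.array(p)-P[:3,3]); q=K@[q[0],-q[1],-q[2]]; return q[:2]/q[2]
E
python3 - <<'E'
from h import *
a=snap('top','top0');b=snap('scene','scene0')
print(a.keys(),a['mtx'],a['pose'],finger_overhang); print(get_obs())
im=np.hstack([cv2.imread('pics/top0.png'),cv2.imread('pics/scene0.png')])
cv2.imwrite('pics/v0.png',np.vstack([cv2.imread('pics/top0.png')]) )
E
```

```text
pics
dict_keys(['image', 'mtx', 'pose']) [[347.02622533   0.         256.49181515]
 [  0.         347.02622533 194.11928775]
 [  0.           0.           1.        ]] [[ 1.63562985e-02  9.85716830e-01 -1.67615045e-01  3.96306453e+02]
 [-9.99860142e-01  1.55398737e-02 -6.18140111e-03 -1.61692631e+02]
 [-3.48839447e-03  1.67692707e-01  9.85833144e-01  1.08320447e+03]
 [ 0.00000000e+00  0.00000000e+00  0.00000000e+00  1.00000000e+00]] 11.0
{'time': 0.1, 'joint_positions': array([-1.36401338e+00,  3.42646112e-01,  1.52487735e+00,  1.09799623e-05,
        1.27539421e+00, -1.46003091e-01]), 'dq': array([-0.00047641, -0.00061359, -0.00425488,  0.00031014, -0.00033541,
        0.00036027]), 'tau': array([ 1.79956045e-03, -4.32003522e+01, -2.44694138e+01,  7.19071249e-02,
        5.26411249e-02, -5.85136513e-05]), 'tool_pos': array([ 181.34939454, -492.33639142,  237.1334519 ]), 'tcp_rot': array([-3.14028326e+00, -2.03158416e-04,  3.52782697e-01]), 'contact_force': array([0.2068986 , 0.71958037, 0.49797315]), 'moment': array([ 0.000683  , -0.02026472, -0.03921272]), 'finger_force': 0.0, 'grip_width': 92.44496076030343}
```

View pics/top0.png

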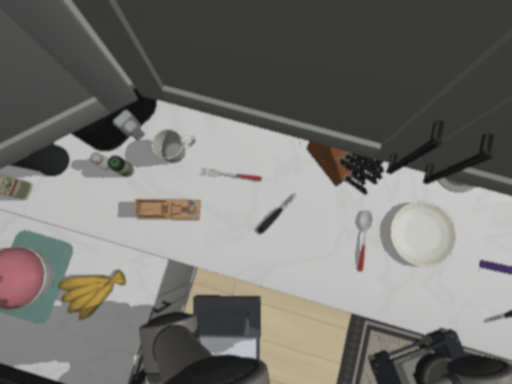

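View pics/scene0.png

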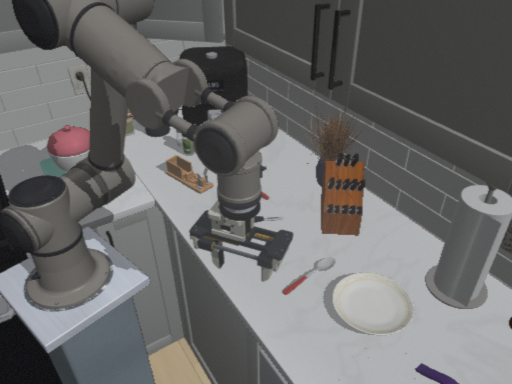

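The top view shows the peeler around (275,214), its handle at lower left and its blade tip at (294,196). The holder is around (168,209), the fork at (231,175), the spoon at (363,240) and the mug at (168,145). I'll enlarge both parts.

```bash
python3 - <<'E'
from h import *
im=cv2.imread('pics/top0.png')
a=cv2.resize(im[190:230,125:210],None,fx=9,fy=9,interpolation=cv2.INTER_CUBIC)
b=cv2.resize(im[190:238,250:300],None,fx=5,fy=5,interpolation=cv2.INTER_CUBIC)
o=np.zeros((600,765,3),np.uint8);o[:360,:]=a;o[360:600,:250]=b
cv2.imwrite('pics/v1.png',o)
for n,p,z in [('tail',(257,232),9),('tip',(294,195.5),9),('hL',(135,209),0),('hR',(200,209),0)]: print(n,ray('top0',*p,z))
E
```

```text
tail [ 460.53562681 -158.46095165    9.        ]
tip [ 576.40885555 -272.66389556    9.        ]
hL [526.95097898 226.63493956   0.        ]
hR [530.20872861  21.97523851   0.        ]
```

View pics/v1.png

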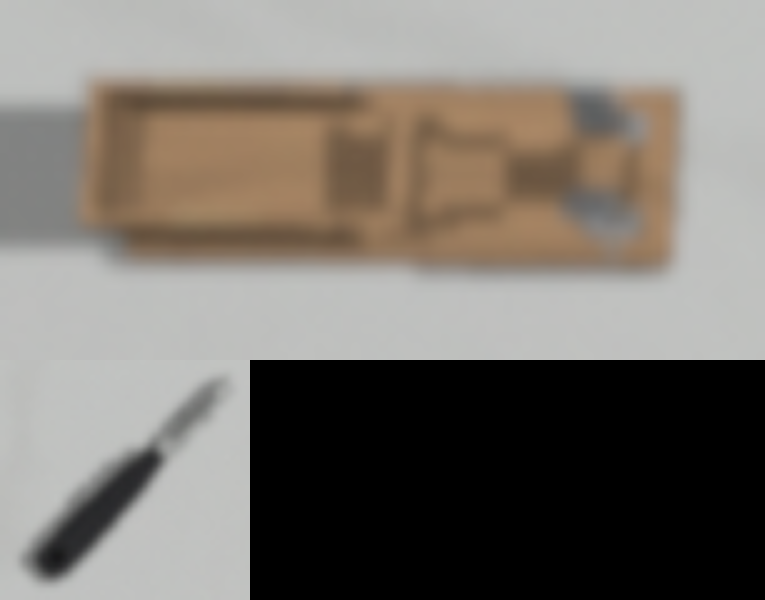

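The crop shows the peeler's handle end at px (258,231) and its tip at (295.6,193.5). In the holder, the steel jaws are on the right, near px (191,208), and the bay is on the left, so the holder's +x is roughly world +y.

```bash
cat >> h.py <<'E'
def togo(target,yaw,z=None):
    # shift in current tool axes after turning to yaw (tool down), units of rows
    o=get_obs(); r=R.from_euler('xyz',o['tcp_rot']); g=R.from_euler('xyz',[np.pi,0,yaw])
    rv=(r.inv()*g).as_rotvec(); d=np.array(target)-o['tool_pos']
    print('pos',o['tool_pos'].round(1),'rot',o['tcp_rot'].round(4),'turn/1.5',(rv/1.5).round(4),'shift/800 now-axes',(r.inv().apply(d)/800).round(4),'goal-axes',(g.inv().apply(d)/800).round(4),'F',o['contact_force'].round(1),'w',o['grip_width'].round(1),'t',o['time'])
E
python3 - <<'E'
from h import *
t=ray('top0',258,231,8);p=ray('top0',295.6,193.5,5);d=p-t;print(t,p,np.linalg.norm(d[:2]),np.arctan2(d[1],d[0]))
mid=t+57/170*d;print('mid',mid)
for u,v,z in [(200.5,200.5,12),(199.4,219.4,12),(134.4,198.3,58),(133.9,215,58)]: print(ray('top0',u,v,z).round(1))
togo([mid[0],mid[1],200],np.arctan2(d[1],d[0]))
print(capture('wrist')['pose'].round(2))
E
```

```text
[ 463.71913581 -161.49502296    8.        ] [ 583.54886544 -278.1279677     5.        ] 167.21963970549666 -0.7718797924294722
mid [ 503.89733927 -200.60136326    6.99411765]
[555.5  19.5  12. ]
[496.3  20.4  12. ]
[552.2 210.1  58. ]
[502.  207.8  58. ]Traceback (most recent call last):
  File "<stdin>", line 5, in <module>
  File "h.py", line 18, in togo
    print('pos',o['tool_pos'].round(1),'rot',o['tcp_rot'].round(4),'turn/1.5',(rv/1.5).round(4),'shift/800 now-axes',(r.inv().apply(d)/800).round(4),'goal-axes',(g.inv().apply(d)/800).round(4),'F',o['contact_force'].round(1),'w',o['grip_width'].round(1),'t',o['time'])
                                                                                                                                                                                                                                     ^^^^^^^^^^^^^^^^^^^^^
AttributeError: 'float' object has no attribute 'round'
```

```bash
sed -i "s/o\['grip_width'\].round(1)/round(o['grip_width'],1)/" h.py
python3 -m inch '[0,0,0,0.034,-0.0135,0.003,-1, 0,0,0,0.034,-0.0135,0.003,-1, 0,0,0,0.034,-0.0135,0.003,-1, 0,0,0,0.034,-0.0135,0.003,-1, 0,0,0,0.034,-0.0135,0.003,-1, 0,0,0,0.034,-0.0135,0.003,-1, 0,0,0,0.034,-0.0135,0.003,-1, 0,0,0,0.034,-0.0135,0.003,-1, 0,0,0,0.034,-0.0135,0.003,-1, 0,0,0,0.034,-0.0135,0.003,-1]'
python3 -m inch '[0,0,0,0.033,-0.0135,0.003,-1, 0,0,0,0.033,-0.0135,0.003,-1, 0,0,0,0.033,-0.0135,0.003,-1, 0,0,0,0.033,-0.0135,0.003,-1, 0,0,0,0.033,-0.0135,0.003,-1]'
python3 -m inch '[0,0,0.075,0,0,0,-1, 0,0,0.075,0,0,0,-1, 0,0,0.075,0,0,0,-1, 0,0,0.075,0,0,0,-1, 0,0,0.075,0,0,0,-1, 0,0,0.075,0,0,0,-1, 0,0,0.075,0,0,0,-1, 0,0,0.075,0,0,0,-1, 0,0,0.075,0,0,0,-1, 0,0,0.075,0,0,0,-1]'
python3 -m inch '[0,0,0,0,0,0,-1,0,0,0,0,0,0,-1]'
python3 - <<'E'
from h import *
togo([504,-200.5,200],-.772)
snap('wrist','w1')
E
```

```text
time: 0.93
tool_pos: [400.1, -296.1, 213.3]
tcp_rot: [-3.141, 0.0, 0.353]
contact_force: [0.4, -0.3, -0.1]
grip_width: 91.9
finger_force: 0.0
time: 1.35
tool_pos: [505.3, -199.8, 201.2]
tcp_rot: [-3.141, 0.001, 0.353]
contact_force: [1.0, -0.1, 0.1]
grip_width: 91.6
finger_force: 0.0
time: 2.18
tool_pos: [504.3, -200.9, 201.3]
tcp_rot: [3.141, 0.001, -0.778]
contact_force: [0.2, -0.1, -0.1]
grip_width: 91.7
finger_force: 0.0
time: 2.35
tool_pos: [504.4, -201.0, 201.4]
tcp_rot: [3.141, 0.001, -0.769]
contact_force: [0.1, -0.8, -0.4]
grip_width: 92.0
finger_force: 0.0
pos [ 504.4 -201.   201.4] rot [ 3.1414e+00  7.0000e-04 -7.6890e-01] turn/1.5 [0.0001 0.0005 0.0021] shift/800 now-axes [-0.0008 -0.0001  0.0017] goal-axes [-0.0008 -0.0001  0.0017] F [ 0.1 -0.8 -0.4] w 92.0 t 2.35
```

View pics/w1.png

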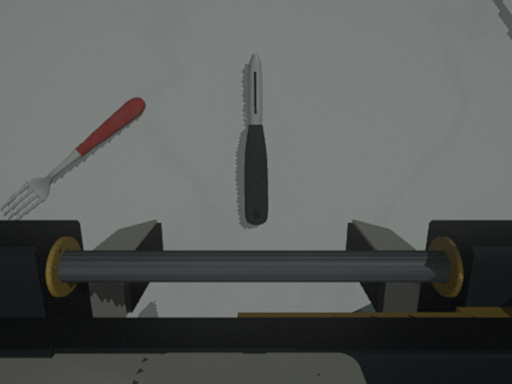

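In the wrist view the peeler stands almost vertical, with its handle end at (257,222) and its blade tip at (255.5,55).

```bash
python3 - <<'E'
from h import *
for zt in (8,):
  t=ray('w1',257,222,zt);p=ray('w1',255.5,55,5);d=p-t;yaw=np.arctan2(d[1],d[0])
  n=ray('w1',257,126,9)
  u=d[:2]/np.linalg.norm(d[:2]);print(t,p,np.linalg.norm(d[:2]),yaw,(n-t)[:2]@u)
  # at handle mid row
  m=t+57/170*d;print('mid',m,'from tip',p[:2]-113*u)
g=m.copy();g[:2]-=7*u;g[2]=40
togo(g,yaw)
E
```

```text
[ 461.7418416  -162.45838759    8.        ] [ 582.71057736 -276.96164681    5.        ] 166.56659750288588 -0.7579475425076931 100.58680488244254
mid [ 502.30194712 -200.85065685    6.99411765] from tip [ 500.64450081 -199.28179691]
pos [ 504.4 -201.   201.5] rot [ 3.1414e+00  5.0000e-04 -7.6870e-01] turn/1.5 [ 0.0001  0.0004 -0.0071] shift/800 now-axes [-0.0107  0.0018  0.2018] goal-axes [-0.0108  0.0017  0.2018] F [0.2 0.9 0.5] w 92.0 t 2.4
```

```bash
python3 -m inch '[0,0,-0.004,-0.0105,0.0015,0.0275,-1, 0,0,0,0,0,0.0275,-1, 0,0,0,0,0,0.0275,-1, 0,0,0,0,0,0.0275,-1, 0,0,0,0,0,0.0275,-1, 0,0,0,0,0,0.0275,-1, 0,0,0,0,0,0.03,-1, 0,0,0,0,0,0.03,-1,0,0,0,0,0,0.01,-1,0,0,0,0,0,0,-1]'
python3 - <<'E'
from h import *
togo([497,-195.7,13.5],-.762)
E
python3 -m inch '[0,0,0,0,0,0,0,0,0,0,0,0,0,0.6,0,0,0,0,0,0,1,0,0,0,0,0,0,1,0,0,0,0,0,0,1,0,0,0,0,0,0,1,0,0,0,0,0,0,1,0,0,0,0,0,0,1]'
```

```text
time: 3.23
tool_pos: [496.8, -195.6, 12.7]
tcp_rot: [3.141, 0.003, -0.764]
contact_force: [-0.1, -0.5, 1.1]
grip_width: 91.9
finger_force: 0.0
pos [ 496.8 -195.6   12.7] rot [ 3.1407  0.0032 -0.764 ] turn/1.5 [ 0.0006  0.0021 -0.0013] shift/800 now-axes [ 0.0003 -0.     -0.001 ] goal-axes [ 0.0003 -0.     -0.001 ] F [-0.1 -0.5  1.1] w 91.9 t 3.2333
time: 3.9
tool_pos: [497.7, -196.1, 13.8]
tcp_rot: [3.142, -0.0, -0.766]
contact_force: [0.3, 0.4, -0.8]
grip_width: 43.2
finger_force: 0.0
```

```bash
python3 -m inch '[0,0,0,0,0,0,1,0,0,0,0,0,0,1,0,0,0,0,0,0,1,0,0,0,0,0,0,1,0,0,0,0,0,0,1,0,0,0,0,0,0,1,0,0,0,0,0,0,1]'
```

```text
time: 4.48
tool_pos: [497.7, -196.1, 13.7]
tcp_rot: [3.142, -0.0, -0.766]
contact_force: [0.9, -0.4, -0.2]
grip_width: 23.8
finger_force: 30.0
```

```bash
python3 -m inch '[0,0,0,0,0,-0.01,1, 0,0,0,0,0,-0.02,1, 0,0,0,0,0,-0.03,1, 0,0,0,0,0,-0.03,1, 0,0,0,0,0,-0.03,1, 0,0,0,0,0,-0.03,1, 0,0,0,0,0,-0.03,1, 0,0,0,0,0,-0.02,1,0,0,-0.03,0,0,-0.01,1,0,0,-0.06,0,0,0,1]'
python3 -m inch '[0,0,-0.075,0,0,0,1, 0,0,-0.075,0,0,0,1, 0,0,-0.075,0,0,0,1, 0,0,-0.075,0,0,0,1, 0,0,-0.075,0,0,0,1, 0,0,-0.075,0,0,0,1, 0,0,-0.075,0,0,0,1, 0,0,-0.075,0,0,0,1, 0,0,-0.075,0,0,0,1, 0,0,-0.075,0,0,0,1]'
python3 -m inch '[0,0,-0.075,0,0,0,1, 0,0,-0.075,0,0,0,1, 0,0,-0.075,0,0,0,1, 0,0,-0.075,0,0,0,1, 0,0,-0.075,0,0,0,1, 0,0,-0.075,0,0,0,1, 0,0,-0.075,0,0,0,1, 0,0,-0.075,0,0,0,1, 0,0,-0.06,0,0,0,1, 0,0,0,0,0,0,1]'
python3 - <<'E'
from h import *
togo([527,73,181],1.571)
E
```

```text
time: 5.32
tool_pos: [498.6, -196.5, 184.8]
tcp_rot: [-3.141, -0.005, -0.629]
contact_force: [0.5, 1.1, -0.0]
grip_width: 23.9
finger_force: 30.0
time: 6.15
tool_pos: [497.5, -195.9, 182.2]
tcp_rot: [3.141, -0.0, 0.499]
contact_force: [-0.4, -0.8, -1.1]
grip_width: 24.1
finger_force: 30.0
time: 6.98
tool_pos: [497.5, -196.0, 182.2]
tcp_rot: [3.141, 0.0, 1.487]
contact_force: [0.5, -0.1, -0.5]
grip_width: 23.9
finger_force: 30.0
pos [ 497.5 -196.   182.2] rot [3.1415e+00 1.0000e-04 1.4870e+00] turn/1.5 [ 0.0001  0.0001 -0.056 ] shift/800 now-axes [0.3381 0.0085 0.0014] goal-axes [0.3362 0.0369 0.0015] F [ 0.5 -0.1 -0.5] w 23.9 t 6.9833
```

```bash
python3 -m inch '[0,0,-0.056,0,0,0,1, 0,0,0,0.02,0.003,0,1, 0,0,0,0.03,0.005,0,1, 0,0,0,0.03,0.005,0,1, 0,0,0,0.03,0.005,0,1, 0,0,0,0.03,0.005,0,1, 0,0,0,0.03,0.005,0,1, 0,0,0,0.03,0.005,0,1, 0,0,0,0.02,0.004,0,1, 0,0,0,0.01,0,0,1]'
python3 -m inch '[0,0,0,0,0,0,1,0,0,0,0,0,0,1,0,0,0,0,0,0,1]'
python3 - <<'E'
from h import *
togo([527,73,181],1.571)
snap('wrist','w2')
cv2.imwrite('pics/w2b.png',cv2.resize(cv2.imread('pics/w2.png'),(800,600),interpolation=cv2.INTER_CUBIC))
E
```

```text
time: 7.82
tool_pos: [528.1, -10.2, 182.1]
tcp_rot: [3.141, -0.0, 1.567]
contact_force: [-0.5, -0.0, -0.5]
grip_width: 23.9
finger_force: 30.0
time: 8.07
tool_pos: [527.7, -13.1, 181.8]
tcp_rot: [-3.142, 0.0, 1.566]
contact_force: [-1.4, 0.6, -1.0]
grip_width: 23.5
finger_force: 30.0
pos [527.7 -13.1 181.8] rot [-3.1416e+00  5.0000e-04  1.5663e+00] turn/1.5 [-0.      0.0003 -0.0031] shift/800 now-axes [ 0.1076 -0.0014  0.0009] goal-axes [ 0.1076 -0.0009  0.001 ] F [-1.4  0.6 -1. ] w 23.5 t 8.0667
```

View pics/w2b.png

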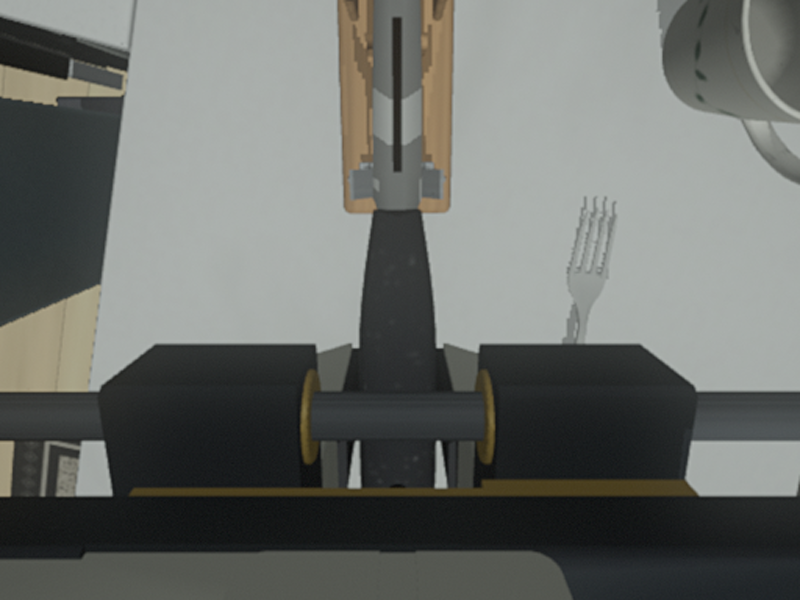

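The peeler is held straight, with its neck at (397,212) in the enlarged view. The holder's near end shows base corners at (345,212) and (449,212), and the jaws are at (362,183) and (431,182).

```bash
python3 - <<'E'
from h import *
s=.64
for u,v,z in [(345,212,12),(449,212,12),(337,0,12),(454,0,12),(337,0,58),(454,0,58),(362,170,72),(431,170,72)]: print((u,v,z),ray('w2',u*s,v*s,z).round(1))
o=get_obs();r=R.from_euler('xyz',o['tcp_rot'])
for l,z in [(7+46,0),(7+46,5),(7+46,10),(-50,0)]: print(l,z,proj('w2',o['tool_pos']+r.apply([l,0,4.7+z]))/s)
for u,v,z in [(200.5,200.5,12),(199.4,219.4,12),(134.4,198.3,58),(133.9,215,58)]: pass
im=cv2.imread('pics/w2.png')[0:150,195:310]; cv2.imwrite('pics/v3.png',cv2.resize(im[:150],(460,600),interpolation=cv2.INTER_CUBIC))
E
```

```text
(345, 212, 12) [498.   23.9  12. ]
(449, 212, 12) [559.5  23.7  12. ]
(337, 0, 12) [496.9 137.2  12. ]
(454, 0, 12) [559.9 137.   12. ]
(337, 0, 58) [501.5 125.3  58. ]
(454, 0, 58) [555.4 125.1  58. ]
(362, 170, 72) [512.4  49.5  72. ]
(431, 170, 72) [544.8  49.3  72. ]
53 0 [394.36066339 213.53287063]
53 5 [394.43862897 211.78150022]
53 10 [394.51188462 210.13593078]
-50 0 [394.53929882 525.34293235]
```

View pics/v3.png

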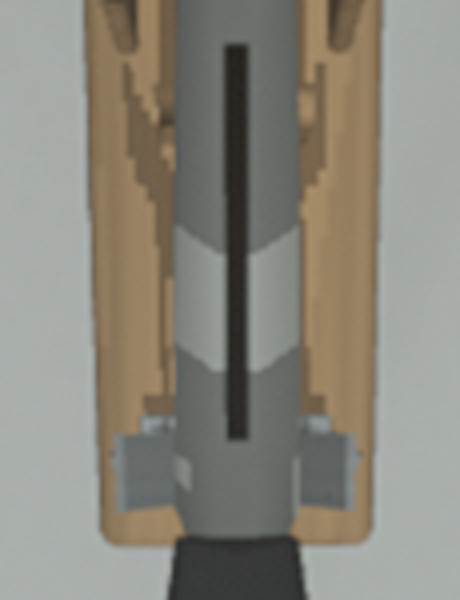

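```bash
python3 - <<'E'
from h import *
for u,v in [(115,435),(115,510),(357,435),(357,510)]:
  print([ray('w2',195+u/4,v/4,z).round(1).tolist() for z in (52,62,72)])
for u,v in [(112,535),(365,535),(240,545)]: print('base',ray('w2',195+u/4,v/4,12).round(1))
for u in (570,645): print('top',[ray('top0',125+u/9,190+150/9,z).round(1).tolist() for z in (52,72)])
for v in (405,420): print('clip block',[ray('w2',195+150/4,v/4,z)[1].round(1) for z in (12,30,45,52)])
for v,n in ((125,'rest lo'),(110,'rest hi')): print(n,[ray('w2',195+170/4,v/4,z)[1].round(1) for z in (12,36,45)])
print(np.load('pics/w2.npz')['pose'].round(3))
E
```

```text
[[504.8, 49.1, 52.0], [505.7, 49.3, 62.0], [506.5, 49.5, 72.0]]
[[504.4, 34.4, 52.0], [505.3, 35.2, 62.0], [506.2, 35.9, 72.0]]
[[552.8, 48.9, 52.0], [551.9, 49.1, 62.0], [551.0, 49.3, 72.0]]
[[553.0, 34.2, 52.0], [552.1, 35.0, 62.0], [551.3, 35.7, 72.0]]
base [500.   25.7  12. ]
base [558.5  25.5  12. ]
base [529.6  23.3  12. ]
top [[530.3, 48.5, 52.0], [527.7, 44.4, 72.0]]
top [[530.7, 23.5, 52.0], [528.1, 19.9, 72.0]]
clip block [np.float64(54.7), np.float64(54.8), np.float64(54.8), np.float64(54.8)]
clip block [np.float64(51.5), np.float64(51.7), np.float64(51.8), np.float64(51.9)]
rest lo [np.float64(112.9), np.float64(108.6), np.float64(106.9)]
rest hi [np.float64(115.9), np.float64(111.3), np.float64(109.6)]
[[ 1.00000e+00  4.00000e-03  1.00000e-03  5.28794e+02]
 [-4.00000e-03  9.68000e-01  2.52000e-01  5.52810e+01]
 [ 0.00000e+00 -2.52000e-01  9.68000e-01  3.28564e+02]
 [ 0.00000e+00  0.00000e+00  0.00000e+00  1.00000e+00]]
```

```bash
python3 -m inch '[0,0,-0.003,0.01,0,0,1, 0,0,0,0.02,0,0,1, 0,0,0,0.025,0,0,1, 0,0,0,0.025,0,0,1, 0,0,0,0.018,0,0,1, 0,0,0,0.006,0,0.005,1, 0,0,0,0,0,0.02,1, 0,0,0,0,0,0.025,1, 0,0,0,0,0,0.025,1, 0,0,0,0,0,0.02,1]'
python3 -m inch '[0,0,0,0,0,0.01,1, 0,0,0,0,0,0.005,1, 0,0,0,0,0,0,1, 0,0,0,0,0,0,1]'
python3 - <<'E'
from h import *
togo([527.4,70,49.7],1.572)
snap('wrist','w3');snap('scene','s3');snap('top','t3')
cv2.imwrite('pics/w3b.png',cv2.resize(cv2.imread('pics/w3.png'),(800,600),interpolation=cv2.INTER_CUBIC))
E
```

```text
time: 8.95
tool_pos: [527.3, 70.4, 104.2]
tcp_rot: [-3.141, 0.0, 1.572]
contact_force: [0.1, 0.3, -0.3]
grip_width: 24.0
finger_force: 30.0
time: 9.28
tool_pos: [528.3, 70.8, 94.3]
tcp_rot: [3.141, 0.0, 1.572]
contact_force: [0.5, -0.1, -0.6]
grip_width: 23.9
finger_force: 30.0
pos [528.3  70.8  94.3] rot [3.1406e+00 1.0000e-04 1.5719e+00] turn/1.5 [ 0.0007  0.0001 -0.    ] shift/800 now-axes [-0.001  -0.0011  0.0557] goal-axes [-0.001  -0.0011  0.0557] F [ 0.5 -0.1 -0.6] w 23.9 t 9.2833
```

View pics/w3b.png

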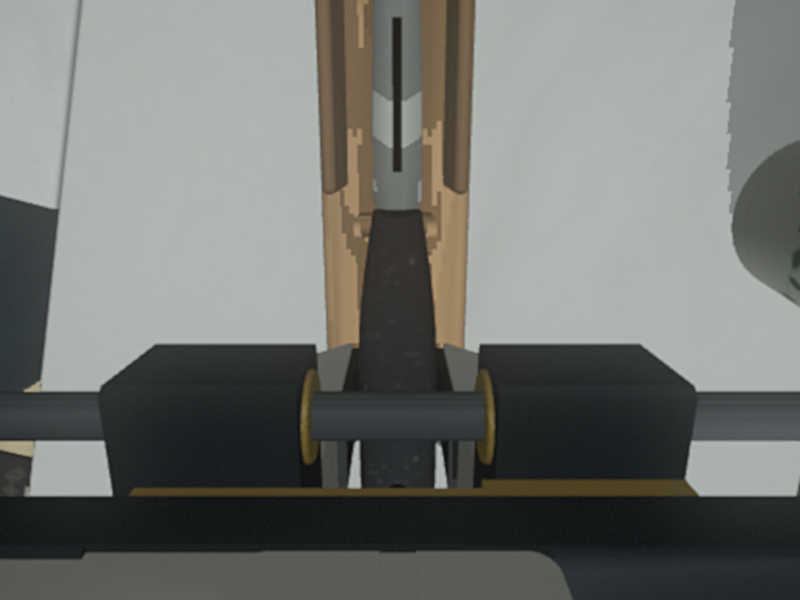

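The blade, at column 397, is centred between the bay walls, whose inner edges are at 345 and 447. The bay walls start at row 193. I'll check the lengthwise position against those.

```bash
python3 - <<'E'
from h import *
s=.64
for u,v,z in [(345,190,58),(447,190,58),(320,150,58),(472,150,58),(355,215,45),(437,215,45),(355,237,45),(330,300,12),(465,300,12)]: print((u,v,z),ray('w3',u*s,v*s,z).round(1))
E
python3 -m inch '[0,0,0,-0.001,-0.001,0.01,1, 0,0,0,0,0,0.01,1, 0,0,0,0,0,0,1]'
```

```text
(345, 190, 58) [511.4 128.3  58. ]
(447, 190, 58) [546.  128.4  58. ]
(320, 150, 58) [503.4 141.4  58. ]
(472, 150, 58) [554.  141.5  58. ]
(355, 215, 45) [513.7 118.6  45. ]
(437, 215, 45) [543.8 118.6  45. ]
(355, 237, 45) [513.5 110.4  45. ]
(330, 300, 12) [499.2  77.3  12. ]
(465, 300, 12) [559.6  77.4  12. ]
time: 9.68
tool_pos: [525.8, 70.2, 76.0]
tcp_rot: [-3.139, 0.0, 1.572]
contact_force: [-0.3, -0.2, 0.7]
grip_width: 24.2
finger_force: 30.0
```

```bash
python3 -m inch '[0,0,0,0,0,0,1,0,0,0,0,0,0,1,0,0,0,0,0,0,1]';python3 - <<'E'
from h import *
for i in range(3): togo([527.4,70,49.7],1.572); capture('top')
E
```

```text
time: 9.93
tool_pos: [527.2, 70.3, 77.8]
tcp_rot: [3.141, 0.0, 1.572]
contact_force: [1.6, -0.2, -1.2]
grip_width: 24.0
finger_force: 30.0
pos [527.2  70.3  77.8] rot [3.1413e+00 1.0000e-04 1.5723e+00] turn/1.5 [0.0002 0.0001 0.0002] shift/800 now-axes [-0.0003  0.0003  0.0351] goal-axes [-0.0003  0.0003  0.0351] F [ 1.6 -0.2 -1.2] w 24.0 t 9.9333
pos [527.2  70.3  77.9] rot [3.1412e+00 1.0000e-04 1.5723e+00] turn/1.5 [0.0003 0.     0.0002] shift/800 now-axes [-0.0003  0.0003  0.0352] goal-axes [-0.0003  0.0003  0.0352] F [ 0.1 -0.1 -0.5] w 23.8 t 9.9833
pos [527.1  70.3  77.9] rot [3.1412e+00 1.0000e-04 1.5724e+00] turn/1.5 [0.0003 0.0001 0.0003] shift/800 now-axes [-0.0003  0.0003  0.0352] goal-axes [-0.0003  0.0003  0.0352] F [0.5 0.9 0. ] w 24.1 t 10.0333
```

```bash
python3 -m inch '[0,0,0,0,0.0003,0.005,1, 0,0,0,0,0,0.005,1, 0,0,0,0,0,0.004,1, 0,0,0,0,0,0,1]'
python3 -m inch '[0,0,0,0,0,0.004,1, 0,0,0,0,0,0.004,1, 0,0,0,0,0,0,1]'
```

```text
time: 10.42
tool_pos: [526.9, 70.2, 65.7]
tcp_rot: [-3.141, 0.0, 1.572]
contact_force: [-0.1, -0.9, -1.2]
grip_width: 23.9
finger_force: 30.0
time: 10.67
tool_pos: [526.8, 70.2, 59.4]
tcp_rot: [-3.141, 0.0, 1.572]
contact_force: [0.1, 0.1, -1.9]
grip_width: 24.3
finger_force: 30.0
```

```bash
python3 -m inch '[0,0,0,0,0,0.004,1, 0,0,0,0,0,0,1]'
python3 -m inch '[0,0,0,0,0,0.004,1, 0,0,0,0,0,0,1]'
python3 -m inch '[0,0,0,0,0,0.004,1, 0,0,0,0,0,0,1, 0,0,0,0,0,0,1]'
```

```text
time: 10.83
tool_pos: [526.9, 70.3, 56.3]
tcp_rot: [-3.141, 0.0, 1.572]
contact_force: [0.2, 0.3, -1.6]
grip_width: 24.1
finger_force: 30.0
time: 11.0
tool_pos: [527.1, 70.2, 53.2]
tcp_rot: [-3.141, 0.0, 1.572]
contact_force: [0.1, 0.9, -2.7]
grip_width: 24.1
finger_force: 30.0
time: 11.25
tool_pos: [527.4, 70.6, 51.0]
tcp_rot: [3.141, -0.0, 1.572]
contact_force: [-0.2, 1.8, 5.2]
grip_width: 23.9
finger_force: 30.0
```

```bash
python3 -m inch '[0,0,0,0,0,0.003,1, 0,0,0,0,0,0,1, 0,0,0,0,0,0,1]'
python3 - <<'E'
from h import *
togo([527.4,70,49.7],1.572)
snap('wrist','w4');a=snap('scene','s4');snap('top','t4')
p=proj('s4',[527,60,45]).astype(int);print(p,proj('t4',[527,60,45]))
im=cv2.imread('pics/s4.png');c=im[max(p[1]-40,0):p[1]+40,max(p[0]-50,0):p[0]+50]
A=cv2.resize(cv2.imread('pics/w4.png')[:250,150:360],(420,500),interpolation=cv2.INTER_CUBIC)
B=cv2.resize(c,(380,304),interpolation=cv2.INTER_CUBIC)
o=np.zeros((500,800,3),np.uint8);o[:,:420]=A;o[:304,420:]=B;cv2.imwrite('pics/v4.png',o)
E
```

```text
time: 11.5
tool_pos: [527.5, 70.6, 50.2]
tcp_rot: [3.14, -0.0, 1.572]
contact_force: [-5.6, 1.7, 17.8]
grip_width: 24.0
finger_force: 30.0
pos [527.5  70.6  50.2] rot [ 3.1399e+00 -3.0000e-04  1.5723e+00] turn/1.5 [ 0.0011 -0.0002  0.0002] shift/800 now-axes [-0.0008 -0.0002  0.0006] goal-axes [-0.0008 -0.0001  0.0006] F [-5.6  1.7 17.8] w 24.0 t 11.5
[198 175] [184.91587424 207.98591408]
```

View pics/v4.png

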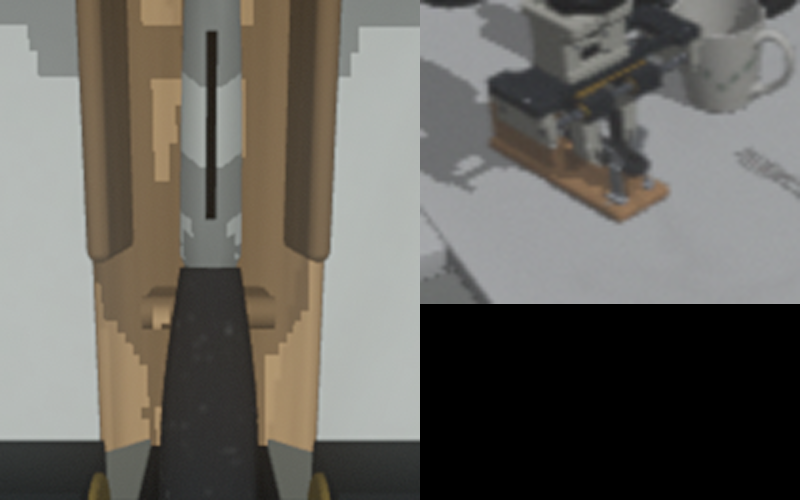

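In the wrist crop the blade slot's far end has dropped towards the image centre, which suggests the blade has pitched down and the tail is riding high in the jaws. I'll fit the pitch.

```bash
python3 - <<'E'
from h import *
from scipy.optimize import least_squares
def rows(name):
    # slot dark extents & neck along the blade axis column, subpixel by max gradient
    im=cv2.cvtColor(cv2.imread(f'pics/{name}.png'),cv2.COLOR_BGR2GRAY).astype(float)
    a=im[:,253:256].mean(1); g=np.diff(a)
    return [int(np.argmin(g[5:40]))+5.5+.5, int(np.argmax(g[90:125]))+90+1, int(np.argmin(im[115:150,247:250].mean(1)[1:]-im[115:150,247:250].mean(1)[:-1]))+116]
for n in ('w2','w3','w4'): print(n,rows(n))
w3,w4=rows('w3'),rows('w4')
T3=np.array([527.9,70.6,94.3]);
c=np.load('pics/w3.npz')['pose']; c4=np.load('pics/w4.npz')['pose'];print(c[:3,3],c4[:3,3])
T4=T3+c4[:3,3]-c[:3,3]
ls=[least_squares(lambda l:proj('w3',T3+[0,l[0],-1.5])[1]-r,[60]).x[0] for r in w3];print(ls)
def f(p): return [proj('w4',T4+[0,-0+l*np.cos(p[0])+p[1],-4.7+3.2-l*np.sin(p[0])])[1]-r for l,r in zip(ls,w4)]
s=least_squares(f,[0,0]);print(s.x,s.fun)
im=cv2.imread('pics/s4.png')[160:205,180:230]
B=cv2.resize(im,(667,600),interpolation=cv2.INTER_CUBIC);cv2.imwrite('pics/v5.png',B)
for n,q in [('end top',[527,20,52]),('end bot',[527,20,38]),('tail top',[527,43,52])]: print(n,(proj('s4',q)-[180,160])*13.33)
E
```

```text
w2 [11.0, 110, 135]
w3 [11.0, 110, 135]
w4 [16.0, 110, 134]
[528.80015821 139.09887668 241.06359003] [527.91734229 138.86404855 196.97312048]
[np.float64(102.93901742836356), np.float64(64.65469397822315), np.float64(54.10484185977206)]
[0.07359589 0.19627821] [ 0.02212591 -0.18249207  0.16258663]
end top [346.62159943 241.33864998]
end bot [350.82793448 286.67041311]
tail top [286.3233533  207.82946825]
```

View pics/v5.png

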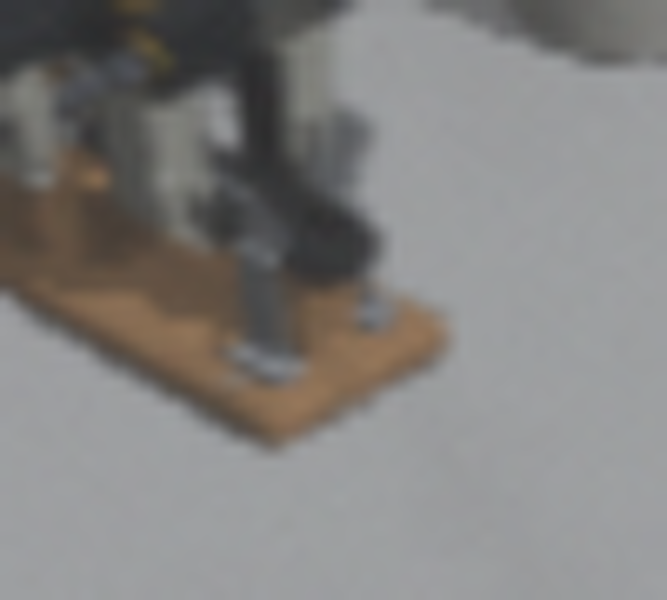

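The fit gives a pitch of 0.074 rad with the blade down, so the tail is about 2 mm high. I'll tilt the tool to push the tail down, pressing gently while still holding it.

```bash
python3 -m inch '[0,0.02,0,0,0,0,1, 0,0.02,0,0,0,0,1, 0,0,0,0,0,0,1]'
python3 -m inch '[0,0.02,0,0,0,0.001,1, 0,0,0,0,0,0,1, 0,0,0,0,0,0,1]'
```

```text
time: 11.9
tool_pos: [527.8, 70.3, 49.7]
tcp_rot: [3.14, -0.062, 1.571]
contact_force: [-2.7, 3.5, 13.6]
grip_width: 23.8
finger_force: 30.0
time: 12.15
tool_pos: [528.0, 70.5, 49.2]
tcp_rot: [3.139, -0.091, 1.572]
contact_force: [-2.4, 1.9, 16.3]
grip_width: 23.9
finger_force: 30.0
```

```bash
cat > fit.py <<'E'
from h import *
import sys
from scipy.optimize import least_squares
def rows(name):
    im=cv2.cvtColor(cv2.imread(f'pics/{name}.png'),cv2.COLOR_BGR2GRAY).astype(float)
    g=np.diff(im[:,253:256].mean(1)); n=np.diff(im[:,247:250].mean(1))
    def sub(g,a,b,s):
        k=s*g; i=a+int(np.argmax(k[a:b])); y=k[i-1:i+2]; return i+1+.5*(y[0]-y[2])/(y[0]-2*y[1]+y[2])
    return [sub(g,5,40,-1),sub(g,90,125,1),sub(n,115,150,-1)]
L=[102.94,64.65,54.1]
r0,r=rows('w3'),rows(sys.argv[1]); print(r0,r)
# tool-fixed camera: use w3's view as the tool frame (level tool)
T3=np.array([527.9,70.6,94.3]); L=[least_squares(lambda l:proj('w3',T3+[0,l[0],-1.5])[1]-q,[60]).x[0] for q in r0]
f=lambda p:[proj('w3',T3+[0,l*np.cos(p[0])+p[1],-1.5-l*np.sin(p[0])])[1]-q for l,q in zip(L,r)]
s=least_squares(f,[0,0]);o=get_obs()
print('pitch in tool',s.x[0].round(3),'world (blade down +)',(s.x[0]+o['tcp_rot'][1]).round(3),'slip along',s.x[1].round(2),np.round(s.fun,2),o['tool_pos'].round(1),o['tcp_rot'].round(3))
E
python3 - <<'E'
from h import *
snap('wrist','w5')
E
python3 fit.py w4; python3 fit.py w5
```

```text
[np.float64(11.097222222222223), np.float64(110.0), np.float64(134.61111111111111)] [np.float64(15.738993710691824), np.float64(109.5752688172043), np.float64(133.8719806763285)]
pitch in tool 0.07 world (blade down +) -0.021 slip along 0.16 [-0.02  0.15 -0.14] [528.   70.5  49.2] [ 3.139 -0.091  1.572]
[np.float64(11.097222222222223), np.float64(110.0), np.float64(134.61111111111111)] [np.float64(22.026011560693643), np.float64(110.9308943089431), np.float64(133.8816425120773)]
pitch in tool 0.143 world (blade down +) 0.052 slip along 0.08 [ 0.02 -0.16  0.14] [528.   70.5  49.2] [ 3.139 -0.091  1.572]
```

```bash
python3 -m inch '[0,0.03,0,0,0,0.0015,1, 0,0,0,0,0,0,1, 0,0,0,0,0,0,1]'
python3 - <<'E'
from h import *
snap('wrist','w6')
E
python3 fit.py w6
python3 -m inch '[0,0.02,0,0,0,0.002,1, 0,0,0,0,0,0,1, 0,0,0,0,0,0,1]'
python3 - <<'E'
from h import *
snap('wrist','w7')
E
python3 fit.py w7
```

```text
time: 12.45
tool_pos: [528.3, 70.9, 48.4]
tcp_rot: [3.138, -0.137, 1.572]
contact_force: [-1.8, 3.7, 18.7]
grip_width: 24.2
finger_force: 30.0
[np.float64(11.097222222222223), np.float64(110.0), np.float64(134.61111111111111)] [np.float64(25.698675496688743), np.float64(111.11801242236025), np.float64(133.675)]
pitch in tool 0.192 world (blade down +) 0.055 slip along 0.4 [ 0.01 -0.08  0.07] [528.3  70.9  48.4] [ 3.138 -0.136  1.572]
time: 12.75
tool_pos: [528.5, 71.0, 47.4]
tcp_rot: [3.138, -0.166, 1.572]
contact_force: [-4.1, 2.2, 23.5]
grip_width: 24.2
finger_force: 30.0
[np.float64(11.097222222222223), np.float64(110.0), np.float64(134.61111111111111)] [np.float64(27.623809523809523), np.float64(111.86075949367088), np.float64(133.68421052631578)]
pitch in tool 0.212 world (blade down +) 0.046 slip along 0.41 [ 0.05 -0.34  0.3 ] [528.5  71.   47.3] [ 3.138 -0.166  1.572]
```

```bash
python3 -m inch '[0,0,0,0,0,0.003,1, 0,0,0,0,0,0,1, 0,0,0,0,0,0,1]'
python3 -m inch '[0,0,0,0,0,0.003,1, 0,0,0,0,0,0,1, 0,0,0,0,0,0,1]'
python3 - <<'E'
from h import *
snap('wrist','w8');snap('scene','s8')
E
python3 fit.py w8
```

```text
time: 13.05
tool_pos: [528.5, 71.1, 45.9]
tcp_rot: [3.137, -0.165, 1.573]
contact_force: [-7.8, -1.8, 32.3]
grip_width: 24.1
finger_force: 30.0
time: 13.3
tool_pos: [528.5, 71.1, 44.0]
tcp_rot: [3.137, -0.165, 1.573]
contact_force: [-10.4, -3.7, 35.6]
grip_width: 23.7
finger_force: 30.0
[np.float64(11.097222222222223), np.float64(110.0), np.float64(134.61111111111111)] [np.float64(24.931818181818183), np.float64(111.12430939226519), np.float64(132.96496815286625)]
pitch in tool 0.188 world (blade down +) 0.023 slip along 0.54 [ 0.07 -0.49  0.43] [528.5  71.1  43.9] [ 3.137 -0.165  1.573]
```

```bash
python3 -m inch '[0,0.02,0,0,-0.0012,0.001,1, 0,0.02,0,0,0,0.001,1, 0,0,0,0,0,0,1]'
python3 - <<'E'
from h import *
snap('wrist','w9');snap('scene','s9')
for n in ('s4','s8','s9'):
    g=cv2.cvtColor(cv2.imread(f'pics/{n}.png'),cv2.COLOR_BGR2GRAY)[172:186,200:212].astype(int)
    print(n);print('\n'.join(' '.join(f'{v:3d}' for v in r) for r in g))
E
python3 fit.py w9
```

```text
time: 13.65
tool_pos: [528.6, 71.3, 42.2]
tcp_rot: [3.135, -0.227, 1.572]
contact_force: [-4.4, 0.1, 31.9]
grip_width: 23.9
finger_force: 30.0
s4
 52  59  74  85  94  96 115 143 155 158 157 159
 54  55  67  82  91  97 116 147 157 157 158 158
 57  56  58  66  82 103 127 153 157 157 158 157
 62  56  55  55  61  78 110 138 155 157 157 158
 73  62  56  49  53  54  72 112 150 158 157 158
 79  70  57  57  52  55  59  78 120 153 159 158
 85  72  57  58  58  57  59  69 111 153 157 158
 99  61  55  55  57  58  61  80 124 156 158 159
 76  66  58  55  56  59  68 101 142 155 158 158
 78  74  70  69  69  81  91 101 131 148 156 156
 79  78  82  95  96 100 100 100 121 129 133 145
 78  84  87  96 100 105 112 119 123 121 120 126
 77  84  86  99 100 104 103  98 114 115 121 120
 79  84  84  99 108 117 115 117 118 119 121 121
s8
 49  52  65  81  92  95 104 131 153 157 156 157
 54  54  66  80  90  97 115 146 157 158 159 158
 59  54  59  68  79  96 119 150 156 158 157 158
 63  55  56  57  58  73  99 125 153 157 157 157
 75  60  54  49  49  55  65  91 134 153 157 156
 83  75  56  55  56  54  58  68 110 152
[... 673 characters left out ...]
52 157 158
 91  77  56  56  56  57  59  70 111 153 156 158
 98  69  57  55  54  57  57  77 122 154 158 158
 78  76  66  57  54  62  69 101 142 155 158 158
 76  74  71  67  70  86  90  96 129 147 154 156
 78  81  86  96  96 100  99  98 120 128 134 145
 77  85  88  98 100 102 112 119 123 122 121 125
 78  82  85  98 100 103 103 101 113 113 119 120
 77  78  82  97 106 117 113 115 117 118 121 122
[np.float64(11.097222222222223), np.float64(110.0), np.float64(134.61111111111111)] [np.float64(29.653846153846153), np.float64(112.1524064171123), np.float64(132.94324324324324)]
pitch in tool 0.244 world (blade down +) 0.018 slip along 0.84 [ 0.1  -0.71  0.61] [528.7  71.3  42.2] [ 3.135 -0.226  1.573]
```

```bash
cat > fit2.py <<'E'
import sys; sys.argv=['x','w9']
from fit import *
M=np.array(L)-6.7
for n in ('w4','w5','w7','w8','w9'):
    q=rows(n)
    f=lambda p:[proj(n,[527.5,p[0]+m*np.cos(p[1])+3.2*np.sin(p[1]),p[2]-m*np.sin(p[1])+3.2])[1]-r for m,r in zip(M,q)]
    s=least_squares(f,[77,0,45],x_scale=[1,.01,1]);print(n,'y,pitch,z',s.x.round(3))
    for z in (43,45,47):
        s=least_squares(lambda p:f([p[0],p[1],z]),[77,0]);print('   z',z,s.x.round(3),s.fun.round(2))
E
python3 fit2.py
```

```text
[np.float64(11.097222222222223), np.float64(110.0), np.float64(134.61111111111111)] [np.float64(29.653846153846153), np.float64(112.1524064171123), np.float64(132.94324324324324)]
pitch in tool 0.244 world (blade down +) 0.018 slip along 0.84 [ 0.1  -0.71  0.61] [528.7  71.3  42.2] [ 3.135 -0.226  1.573]
w4 y,pitch,z [77.25   0.113 49.358]
   z 43 [7.6994e+01 4.8000e-02] [-0.02  0.23 -0.21]
   z 45 [7.7048e+01 6.9000e-02] [-0.02  0.15 -0.14]
   z 47 [77.127  0.089] [-0.01  0.08 -0.07]
w5 y,pitch,z [7.7179e+01 4.0000e-03 3.9185e+01]
   z 43 [7.7059e+01 4.1000e-02] [ 0.02 -0.12  0.11]
   z 45 [7.7023e+01 6.0000e-02] [ 0.02 -0.18  0.16]
   z 47 [77.005  0.078] [ 0.03 -0.24  0.21]
w7 y,pitch,z [ 7.9073e+01 -6.7000e-02  2.9843e+01]
   z 43 [7.7952e+01 5.2000e-02] [ 0.05 -0.36  0.31]
   z 45 [7.7838e+01 6.8000e-02] [ 0.06 -0.42  0.36]
   z 47 [77.736  0.085] [ 0.07 -0.47  0.4 ]
w8 y,pitch,z [80.107 -0.139 22.618]
   z 43 [7.8038e+01 5.6000e-02] [ 0.08 -0.6   0.52]
   z 45 [7.7926e+01 7.2000e-02] [ 0.09 -0.66  0.57]
   z 47 [77.827  0.089] [ 0.1  -0.71  0.61]
w9 y,pitch,z [83.141 -0.232 11.786]
   z 43 [7.8306e+01 6.0000e-02] [ 0.13 -0.85  0.72]
   z 45 [7.8115e+01 7.5000e-02] [ 0.14 -0.9   0.76]
   z 47 [77.933  0.09 ] [ 0.15 -0.95  0.8 ]
```

```bash
python3 - <<'E'
import sys; sys.argv=['x','w9']
from fit import *
im=cv2.cvtColor(cv2.imread('pics/w1.png'),cv2.COLOR_BGR2GRAY).astype(float)
a=im[:,254:258].mean(1); print(a[50:130].astype(int))
print([round(np.linalg.norm(ray('w1',255.5,r,12.2)[:2]-ray('w1',256.5,126,12.2)[:2]),1) for r in (71,72,73,112,113,114)])
E
```

```text
[np.float64(11.097222222222223), np.float64(110.0), np.float64(134.61111111111111)] [np.float64(29.653846153846153), np.float64(112.1524064171123), np.float64(132.94324324324324)]
pitch in tool 0.244 world (blade down +) 0.018 slip along 0.84 [ 0.1  -0.71  0.61] [528.7  71.3  42.2] [ 3.135 -0.226  1.573]
[124 125 125 122 116 113 113 113 113 112 112 113 113 113 112 112 111 111
 111 111 111  99  72  70  71  71  71  71  70  71  71  70  69  71  72  72
  72  71  72  72  71  71  72  72  71  71  71  72  72  71  71  71  71  72
  71  72  73  76  76  72  68  67  67  85 104 110 110 110 109 109 109 109
 110 111  91  45  40  42  42  41]
[np.float64(50.8), np.float64(49.9), np.float64(49.0), np.float64(13.4), np.float64(12.4), np.float64(11.5)]
```

```bash
python3 -m inch '[0,-0.03,0,0,0,-0.002,1, 0,-0.03,0,0,0,-0.002,1, 0,-0.03,0,0,0,0,1, 0,-0.03,0,0,0,0,1, 0,-0.025,0,0,0,0,1,0,0,0,0,0,0,0.4,0,0,0,0,0,0,0.4,0,0,0,0,0,0,0.4,0,0,0,0,0,0,0.4]'
python3 - <<'E'
from h import *
togo([527.3,66,45],1.572)
snap('wrist','w10')
E
python3 fit2.py | tail -4 >/dev/null; sed -i "s/for n in (.*/for n in ('w10',):/" fit2.py; python3 fit2.py | tail -4
```

```text
time: 14.5
tool_pos: [526.0, 70.8, 41.1]
tcp_rot: [-3.141, -0.008, 1.572]
contact_force: [0.2, 0.5, -0.4]
grip_width: 27.5
finger_force: 0.0
pos [526.   70.8  41.1] rot [-3.1409 -0.0082  1.5717] turn/1.5 [-0.0005 -0.0055 -0.0002] shift/800 now-axes [-0.0059  0.0016 -0.0049] goal-axes [-0.006   0.0016 -0.0049] F [ 0.2  0.5 -0.4] w 27.5 t 14.5
w10 y,pitch,z [78.84   0.085 47.187]
   z 43 [7.874e+01 4.200e-02] [-0.02  0.17 -0.15]
   z 45 [7.8775e+01 6.3000e-02] [-0.01  0.09 -0.08]
   z 47 [78.834  0.083] [-0.    0.01 -0.01]
```

```bash
python3 - <<'E'
from h import *
for n,T in (('w3',528.1),('w9',528.6),('w10',526.0)):
    im=cv2.cvtColor(cv2.imread(f'pics/{n}.png'),cv2.COLOR_BGR2GRAY).astype(float)
    for r in (30,60,100,145,170,195):
        a=im[r-1:r+2,200:310].mean(0);g=np.diff(a)
        i=[int(k)+201 for k in np.argsort(-abs(g))[:8]];print(n,T,r,sorted(i), end=' | ')
        if r>140: print('dark',[200+int(k) for k in np.where(a<60)[0][[0,-1]]],end='')
        print()
E
```

```text
w3 528.1 30 [202, 203, 251, 252, 256, 257, 303, 304] | 
w3 528.1 60 [203, 204, 251, 252, 257, 285, 302, 303] | 
w3 528.1 100 [205, 222, 223, 251, 252, 257, 283, 301] | 
w3 528.1 145 [206, 207, 237, 238, 271, 272, 282, 300] | dark [238, 270]
w3 528.1 170 [207, 208, 229, 234, 275, 276, 277, 299] | dark [234, 274]
w3 528.1 195 [208, 209, 229, 231, 277, 278, 298, 299] | dark [231, 276]
w9 528.6 30 [215, 253, 254, 258, 259, 288, 289, 300] | 
w9 528.6 60 [215, 216, 253, 254, 258, 259, 288, 289] | 
w9 528.6 100 [215, 237, 253, 254, 258, 259, 273, 288] | 
w9 528.6 145 [238, 239, 271, 272, 273, 307, 308, 309] | dark [239, 270]
w9 528.6 170 [219, 235, 284, 285, 304, 305, 308, 309] | dark [235, 275]
w9 528.6 195 [204, 231, 232, 278, 279, 301, 308, 309] | dark [232, 277]
w10 526.0 30 [215, 216, 240, 254, 255, 259, 260, 281] | 
w10 526.0 60 [216, 217, 254, 255, 259, 260, 298, 299] | 
w10 526.0 100 [217, 218, 254, 255, 259, 260, 273, 297] | 
w10 526.0 145 [238, 239, 240, 274, 275, 276, 285, 286] | dark [239, 274]
w10 526.0 170 [205, 234, 235, 236, 278, 279, 280, 309] | dark [236, 278]
w10 526.0 195 [211, 232, 233, 281, 282, 283, 297, 298] | dark [233, 281]
```

```bash
python3 -m inch '[0,-0.005,0,-0.003,0.0005,0,0.4, 0,0,0,-0.003,0.0005,0,0.4, 0,0,0,0,0,0,1, 0,0,0,0,0,0,1, 0,0,0,0,0,0,1, 0,0,0,0,0,0,1, 0,0,0,0,0,0,1]'
python3 -m inch '[0,0.02,0,0,0,-0.01,1, 0,0.02,0,0,0,-0.01,1, 0,0.02,0,-0.001,0,-0.005,1, 0,0.02,0,0,0,0,1, 0,0,0,0,0,0,1, 0,0,0,0,0,0,1]'
python3 - <<'E'
from h import *
togo([527.3,66,45],1.572)
snap('wrist','w11');snap('scene','s11')
E
python3 fit.py w11;sed -i "s/for n in (.*/for n in ('w11',):/;s/(43,45,47)/(66,68,70,72)/;s/,45\],x_scale/,68],x_scale/" fit2.py; python3 fit2.py | tail -5
```

```text
time: 15.13
tool_pos: [527.1, 66.1, 41.3]
tcp_rot: [3.142, 0.0, 1.572]
contact_force: [-0.1, -1.5, -1.0]
grip_width: 23.9
finger_force: 30.0
time: 15.63
tool_pos: [526.9, 64.8, 61.2]
tcp_rot: [-3.141, -0.119, 1.571]
contact_force: [-0.5, 0.6, -0.6]
grip_width: 24.2
finger_force: 30.0
pos [526.9  64.8  61.2] rot [-3.1413 -0.1194  1.5714] turn/1.5 [-0.0002 -0.0796 -0.0004] shift/800 now-axes [-0.0009  0.0005  0.0203] goal-axes [0.0015 0.0004 0.0202] F [-0.5  0.6 -0.6] w 24.2 t 15.6333
[np.float64(11.097222222222223), np.float64(110.0), np.float64(134.61111111111111)] [np.float64(6.05), np.float64(93.5), np.float64(119.89234449760765)]
pitch in tool 0.156 world (blade down +) 0.037 slip along 7.06 [-0.22  1.56 -1.36] [526.9  65.2  61.1] [-3.141 -0.119  1.572]
w11 y,pitch,z [ 78.101   0.411 110.25 ]
   z 66 [77.854  0.11 ] [-0.19  1.31 -1.13]
   z 68 [77.782  0.126] [-0.19  1.26 -1.08]
   z 70 [77.72   0.141] [-0.18  1.2  -1.03]
   z 72 [77.668  0.156] [-0.17  1.15 -0.98]
```

```bash
python3 -m inch '[0,0,0,-0.0005,0,0.004,1, 0,0,0,-0.0005,0,0.004,1, 0,0,0,-0.0005,0,0.004,1, 0,0,0,0,0,0,1]'
python3 -m inch '[0,0,0,-0.0005,0,0.004,1, 0,0,0,0,0,0,1, 0,0,0,0,0,0,1]'
python3 -m inch '[0,0,0,-0.0005,0,0.003,1, 0,0,0,0,0,0,1, 0,0,0,0,0,0,1]'
python3 - <<'E'
from h import *
snap('wrist','w12')
im=cv2.cvtColor(cv2.imread('pics/w12.png'),cv2.COLOR_BGR2GRAY).astype(int)
print(im[0:130,253:256].mean(1).astype(int))
E
```

```text
time: 16.07
tool_pos: [526.8, 65.1, 50.9]
tcp_rot: [-3.141, -0.12, 1.572]
contact_force: [0.5, 0.7, -0.2]
grip_width: 23.9
finger_force: 30.0
time: 16.32
tool_pos: [526.6, 65.0, 47.8]
tcp_rot: [-3.14, -0.12, 1.572]
contact_force: [0.2, 0.5, -3.2]
grip_width: 23.7
finger_force: 30.0
time: 16.57
tool_pos: [526.7, 64.7, 45.5]
tcp_rot: [-3.141, -0.12, 1.572]
contact_force: [-0.0, -0.8, -3.6]
grip_width: 23.8
finger_force: 30.0
[ 28  28  28  29  28  28  28  29  29  28  29  29  28  29  30  28  30  29
  30  29  30  29  30  30  30  30  30  30  30  30  29  29  32  30  30  31
  31  30  31  31  31  33  31  31  31  31  32  32  32  31  32  33  31  31
  32  32  32  32  32  31  33  32  32  31  32  31  32  33  32  32  31  31
  31  31  33  32  32  31  31  33  31  32  32  31  32  30  32  32  31  32
  31  28  34  91 122 120 119 119 119 118 118 118 119 119 117 118 118 117
 117 117 116 117 115 116 116 116 116 117 119  99  46  39  42  42  42  44
  42  43  43  42]
```

```bash
python3 -m inch '[0,0,0,-0.0003,0.0004,0.0025,1, 0,0,0,0,0,0,1]'
python3 -m inch '[0,0,0,-0.0003,0.0003,0.0025,1, 0,0,0,0,0,0,1]'
python3 -m inch '[0,0,0,-0.0003,0,0.0025,1, 0,0,0,0,0,0,1]'
```

```text
time: 16.78
tool_pos: [527.6, 64.8, 43.9]
tcp_rot: [3.141, -0.12, 1.572]
contact_force: [0.8, -0.9, -1.2]
grip_width: 23.8
finger_force: 30.0
time: 16.95
tool_pos: [527.8, 65.0, 42.4]
tcp_rot: [3.141, -0.12, 1.572]
contact_force: [-1.8, 0.8, 4.7]
grip_width: 23.8
finger_force: 30.0
time: 17.12
tool_pos: [527.9, 65.2, 41.0]
tcp_rot: [3.141, -0.121, 1.572]
contact_force: [-3.2, 2.5, 9.9]
grip_width: 23.9
finger_force: 30.0
```

```bash
python3 -m inch '[0,0,0,-0.0003,-0.0003,0.0025,1, 0,0,0,0,0,0,1]'
python3 -m inch '[0,0,0,-0.0003,-0.0003,0.0025,1, 0,0,0,0,0,0,1, 0,0,0,0,0,0,1]'
python3 - <<'E'
from h import *
snap('wrist','w13')
im=cv2.cvtColor(cv2.imread('pics/w13.png'),cv2.COLOR_BGR2GRAY).astype(int)
for n in ('w11','w12','w13'):
  im=cv2.cvtColor(cv2.imread(f'pics/{n}.png'),cv2.COLOR_BGR2GRAY).astype(int)
  g=im[:,253:256].mean(1); print(n,g[:14].astype(int),g[88:126].astype(int))
E
```

```text
time: 17.28
tool_pos: [527.9, 65.3, 39.8]
tcp_rot: [3.14, -0.121, 1.573]
contact_force: [-4.1, 1.9, 15.6]
grip_width: 24.0
finger_force: 30.0
time: 17.53
tool_pos: [527.9, 65.3, 39.1]
tcp_rot: [3.139, -0.121, 1.573]
contact_force: [-7.3, 0.3, 27.8]
grip_width: 23.9
finger_force: 30.0
w11 [28 27 29 28 27 29 27 28 28 29 28 28 29 28] [ 31  32  32  30  32  69 107 118 117 117 116 117 116 116 115 116 115 116
 115 115 115 115 114 114 114 114 113 114 113 115 117  96  45  41  43  45
  44  43]
w12 [28 28 28 29 28 28 28 29 29 28 29 29 28 29] [ 31  32  31  28  34  91 122 120 119 119 119 118 118 118 119 119 117 118
 118 117 117 117 116 117 115 116 116 116 116 117 119  99  46  39  42  42
  42  44]
w13 [116  83  53  45  46  47  48  46  47  47  48  47  48  46] [ 37  37  36  36  35  34  52 103 130 128 127 127 126 126 126 126 126 126
 125 124 125 124 124 124 123 123 123 124 125 117  87  45  42  44  45  45
  44  44]
```

```bash
cat > fit3.py <<'E'
import sys; sys.argv=['x','w9']
from fit import *
M=np.array(L)-6.7
def fit3(n,q,zs):
    f=lambda p:[proj(n,[527.5,p[0]+m*np.cos(p[1])+3.2*np.sin(p[1]),p[2]-m*np.sin(p[1])+3.2])[1]-r for m,r in zip(M,q)]
    s=least_squares(f,[77,0,45],x_scale=[1,.01,1]);print(n,'y,pitch,z',s.x.round(3))
    for z in zs:
        s=least_squares(lambda p:f([p[0],p[1],z]),[77,0]);print('   z',z,s.x.round(3),s.fun.round(2))
E
python3 - <<'E'
from fit3 import *
fit3('w13',[1.4,95.08,118.7],(43,45,47))
for n in ('s11','s4'):
  pass
snap('scene','s13')
for n in ('s9','s13'):
    g=cv2.cvtColor(cv2.imread(f'pics/{n}.png'),cv2.COLOR_BGR2GRAY)[172:184,198:212].astype(int)
    print(n);print('\n'.join(' '.join(f'{v:3d}' for v in r) for r in g))
E
```

```text
[np.float64(11.097222222222223), np.float64(110.0), np.float64(134.61111111111111)] [np.float64(29.653846153846153), np.float64(112.1524064171123), np.float64(132.94324324324324)]
pitch in tool 0.244 world (blade down +) 0.123 slip along 0.84 [ 0.1  -0.71  0.61] [527.9  65.3  39.1] [ 3.139 -0.121  1.573]
w13 y,pitch,z [79.485 -0.095 27.616]
   z 43 [7.8078e+01 4.9000e-02] [ 0.07 -0.51  0.44]
   z 45 [7.7964e+01 6.6000e-02] [ 0.08 -0.57  0.49]
   z 47 [77.864  0.082] [ 0.09 -0.63  0.55]
s9
 54  51  49  48  62  79  92  95 105 131 154 157 157 157
 66  56  54  56  62  81  92  98 115 144 156 157 157 157
 78  69  57  55  60  66  79  95 117 149 156 157 157 156
 72  76  64  58  55  58  57  73  95 123 153 155 158 156
 72  77  77  60  53  49  50  53  64  92 135 155 158 157
 74  84  81  75  57  54  53  55  56  69 112 152 157 158
 87  96  91  77  56  56  56  57  59  70 111 153 156 158
 78  90  98  69  57  55  54  57  57  77 122 154 158 158
 71  74  78  76  66  57  54  62  69 101 142 155 158 158
 74  73  76  74  71  67  70  86  90  96 129 147 154 156
 73  76  78  81  86  96  96 100  99  98 120 128 134 145
 76  74  77  85  88  98 100 102 112 119 123 122 121 125
s13
 60  54  52  49  58  73  92  94 105 132 154 158 157 157
 67  58  53  50  54  73  91  97 115 146 155 156 157 157
 77  71  57  55  54  62  80 100 126 152 156 156 157 157
 72  75  64  57  56  56  59  76 107 138 155 157 157 158
 73  80  74  62  54  49  52  55  70 111 150 156 157 157
 75  84  81  75  57  55  55  56  60  83 127 153 156 158
 87  95  92  79  58  54  57  59  61  76 117 155 157 157
 76  91  98  67  55  57  55  56  62  90 135 155 157 158
 72  75  75  66  56  54  57  62  68 102 143 156 156 157
 72  74  78  74  69  67  73  86  89  97 130 147 153 156
 75  74  78  81  85  94  97 100 100  99 120 128 131 144
 76  73  77  85  88  99 100 102 113 119 122 122 120 124
```

```bash
python3 - <<'E'
from h import *
print('base corners',proj('s13',[559.5,23.5,12]),proj('s13',[495.5,23.5,12]),'obs (213.4,184.7) (200.6,193)')
print('jaw tops x=-41 end',proj('s13',[507,36,72]),proj('s13',[548,36,72]))
for nm,z,dz in (('level seated',45,0),('tail home, pitched',42.6,.07),('tail jam',47.3,.075)):
    e=[]
    for x,h in ((-12,0),(-10,4),(-6,7),(0,7),(6,7),(10,4),(12,0),(10,-4),(6,-7),(0,-7),(-6,-7),(-10,-4)):
        e.append(proj('s13',[527.5+x,77.9-57,z+57*dz+h]))
    e=np.array(e);print(nm,e.round(1).tolist(),'max u,v',e.max(0).round(1))
im=cv2.imread('pics/s13.png')[150:200,170:220];print(proj('s13',[527.5,21,45]),np.load('pics/s13.npz')['pose'].round(2)[:3,3])
E
```

```text
base corners [213.13322447 183.32929277] [199.33555887 191.30839987] obs (213.4,184.7) (200.6,193)
jaw tops x=-41 end [197.90864227 173.87870861] [206.97771461 168.92663441]
level seated [[203.5, 181.1], [203.8, 179.9], [204.6, 178.7], [205.9, 177.9], [207.2, 177.2], [208.2, 177.4], [208.7, 178.2], [208.4, 179.4], [207.6, 180.6], [206.3, 181.3], [204.9, 182.1], [204.0, 181.9]] max u,v [208.7 182.1]
tail home, pitched [[203.4, 180.7], [203.8, 179.5], [204.6, 178.3], [205.9, 177.6], [207.2, 176.8], [208.1, 177.1], [208.7, 177.8], [208.3, 179.0], [207.5, 180.2], [206.2, 181.0], [204.9, 181.7], [204.0, 181.5]] max u,v [208.7 181.7]
tail jam [[203.3, 179.5], [203.6, 178.3], [204.5, 177.1], [205.8, 176.3], [207.1, 175.6], [208.0, 175.8], [208.6, 176.6], [208.2, 177.8], [207.4, 179.0], [206.1, 179.8], [204.8, 180.5], [203.8, 180.3]] max u,v [208.6 180.5]
[206.07289906 179.63775907] [-265.92 -953.    891.03]
```

```bash
python3 -m inch '[0,-0.04,0,0,0,-0.003,1, 0,-0.04,0,0,0,-0.001,1, 0,0,0,0,0,0,0, 0,0,0,0,0,0,-0.2, 0,0,0,0,0,0,-0.2, 0,0,0,0,0,0,-0.2, 0,0,0,0,0,0,-0.2, 0,0,0,0,0,-0.01,-0.2, 0,0,0,0,0,-0.02,-0.2, 0,0,0,0,0,-0.03,-0.2]'
python3 -m inch '[0,0,0,0,0,-0.03,-0.2, 0,0,0,-0.02,0,-0.03,-0.2, 0,0,0,-0.03,0,-0.01,-0.2, 0,0,0,-0.03,0,0,-0.2, 0,0,0,-0.015,0,0,-0.2, 0,0,0,0,0,0,-0.2, 0,0,0,0,0,0,-0.2]'
python3 - <<'E'
from h import *
togo([527.5,-13,140],1.572)
snap('wrist','w14');snap('top','t14');snap('scene','s14')
im=cv2.imread('pics/w14.png')
A=cv2.resize(im[:240,180:340],(400,600),interpolation=cv2.INTER_CUBIC)
p=proj('s14',[527,77,45]).astype(int);print(p)
B=cv2.resize(cv2.imread('pics/s14.png')[p[1]-25:p[1]+25,p[0]-30:p[0]+34],(400,312),interpolation=cv2.INTER_CUBIC)
q=proj('t14',[527,100,45]).astype(int)
C=cv2.resize(cv2.imread('pics/t14.png')[q[1]-18:q[1]+18,q[0]-25:q[0]+25],(400,288),interpolation=cv2.INTER_CUBIC)
o=np.zeros((600,800,3),np.uint8);o[:,:400]=A;o[:312,400:]=B;o[312:,400:]=C;cv2.imwrite('pics/v6.png',o)
E
```

```text
time: 18.47
tool_pos: [525.9, 64.2, 86.3]
tcp_rot: [-3.137, -0.0, 1.572]
contact_force: [0.3, 0.2, -0.7]
grip_width: 55.1
finger_force: 0.0
time: 19.05
tool_pos: [526.9, -11.7, 142.8]
tcp_rot: [-3.141, -0.001, 1.57]
contact_force: [-0.6, 0.6, -0.1]
grip_width: 54.9
finger_force: 0.0
pos [526.9 -11.7 142.8] rot [-3.1407e+00 -7.0000e-04  1.5704e+00] turn/1.5 [-0.0006 -0.0005 -0.0011] shift/800 now-axes [-0.0016  0.0007  0.0035] goal-axes [-0.0016  0.0007  0.0035] F [-0.6  0.6 -0.1] w 54.9 t 19.05
[195 173]
```

View pics/v6.png

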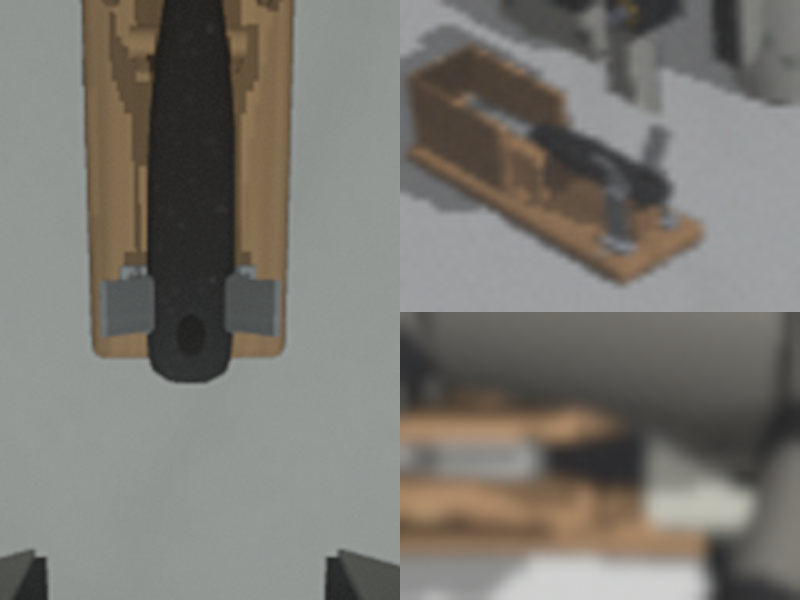

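The wrist view shows both steel jaws overlapping the handle's edges, with inner jaw edges at 155 and 226 inside handle edges at 148 and 235. So the jaws have closed over the shoulders. The fork and mug have not moved. I'll measure how far the jaws have closed and whether the peeler lies level.

```bash
python3 - <<'E'
from h import *
im=cv2.cvtColor(cv2.imread('pics/w14.png'),cv2.COLOR_BGR2GRAY).astype(int)
for r in (95,103,106,114,118,122,126,130,133,137,140): print(r,im[r,236:277])
p=lambda x,y,z:proj('w14',[x,y,z]).round(1)
for y in (36,43,50): print(y,'handle',p(515.5,y,45),p(539.5,y,45),'throat18',p(518.5,y,52),p(536.5,y,52))
for z in (43,45,48,51): print('end z',z,p(527.5,20.9,z),'hole?')
print(np.load('pics/w14.npz')['pose'][:3,3])
E
```

```text
95 [ 98 116  95  41  33  39  41  39  44  41  40  42  40  41  42  42  43  40
  43  41  40  42  42  40  41  42  42  41  41  42  41  42  41  43  40  39
  36  46  69  81  96]
103 [80 82 68 36 37 39 42 41 41 41 42 42 42 42 45 43 44 40 40 43 40 42 41 42
 41 41 43 42 43 40 43 40 41 42 40 34 36 45 70 82 81]
106 [88 95 79 37 37 40 42 42 41 43 42 42 44 43 42 43 43 42 42 42 42 44 40 41
 42 41 43 43 42 42 43 41 42 43 41 37 34 47 70 85 92]
114 [84 85 85 85 88 73 43 43 44 44 42 43 44 45 43 44 43 44 44 43 42 42 43 43
 45 45 44 43 43 42 43 42 39 50 70 81 78 78 78 79 78]
118 [85 86 87 87 90 76 44 43 45 44 46 44 46 45 45 43 43 45 46 42 44 44 45 43
 45 44 45 44 44 45 47 41 41 50 70 82 81 80 80 81 80]
122 [87 85 86 87 89 74 46 41 45 43 45 45 45 46 44 46 43 45 44 44 45 45 46 45
 45 44 46 45 46 44 45 42 39 49 71 81 80 80 80 81 81]
126 [88 88 88 90 90 77 47 44 45 45 46 45 48 46 46 44 44 43 40 36 34 37 41 43
 46 46 47 45 46 45 45 45 43 53 74 83 84 82 83 82 83]
130 [85 85 86 86 90 77 47 45 47 44 46 46 47 47 44 39 34 35 35 37 35 34 36 34
 35 39 45 45 45 45 46 44 42 56 73 83 80 80 78 79 80]
133 [110 112 104  7
[... 178 characters left out ...]
 44  47  48  44  49  49  49  49  52  50  42  36  37
  37  36  38  38  37  40  37  42  48  50  47  48  47  46  48  48  45  42
  60  98 116 114 113]
140 [113 115 103  66  44  45  48  47  49  49  49  48  50  48  48  47  43  40
  38  38  37  39  37  41  44  51  49  48  49  47  49  47  48  47  43  43
  72 102 111 112 111]
36 handle [237.  130.6] [270.6 130.6] throat18 [240.8 131.5] [266.8 131.5]
43 handle [236.8 120.6] [270.8 120.6] throat18 [240.7 121.2] [266.9 121.2]
50 handle [236.7 110.5] [270.9 110.5] throat18 [240.6 110.8] [267.  110.8]
end z 43 [253.8 151.3] hole?
end z 45 [253.8 151.7] hole?
end z 48 [253.8 152.4] hole?
end z 51 [253.8 153. ] hole?
[527.84211155  56.46879142 289.6841538 ]
```

The jaw gap measures about 19.4 mm against 18 mm when closed, and the peeler still reads slightly blade-down. The tail is therefore probably 2 to 3 mm short of home. The handle's end sticks out 16 mm beyond the jaws, so I'll grip it there and press the tail down directly while holding it.

```bash
python3 -m inch '[0,0,0,0.02,0.0005,0,-0.2, 0,0,0,0.02,0,0.01,-0.2, 0,0,0,0.0045,0,0.03,-0.2, 0,0,0,0,0,0.03,-0.2, 0,0,0,0,0,0.03,-0.2, 0,0,0,0,0,0.02,-0.2, 0,0,0,0,0,0.005,-0.2, 0,0,0,0,0,0,-0.2]'
python3 - <<'E'
from h import *
togo([527.5,24.5,43],1.572)
E
```

```text
time: 19.87
tool_pos: [526.7, 25.0, 41.8]
tcp_rot: [-3.138, -0.0, 1.573]
contact_force: [0.4, 0.6, 1.7]
grip_width: 54.7
finger_force: 0.0
pos [526.7  25.   41.8] rot [-3.1385e+00 -4.0000e-04  1.5734e+00] turn/1.5 [-0.0021 -0.0002  0.0009] shift/800 now-axes [-0.0006  0.001  -0.0014] goal-axes [-0.0006  0.001  -0.0014] F [0.4 0.6 1.7] w 54.7 t 19.8667
```

```bash
python3 -m inch '[0,0,0,-0.0006,0.0008,0,1, 0,0,0,0,0,0,1, 0,0,0,0,0,0,1, 0,0,0,0,0,0,1, 0,0,0,0,0,0,1, 0,0,0,0,0,0,1, 0,0,0,0,0,0,1]'
cat > gap.py <<'E'
from h import *
import sys
def gap(n):
    im=cv2.cvtColor(cv2.imread(f'pics/{n}.png'),cv2.COLOR_BGR2GRAY).astype(float)
    r0=int(round(proj(n,[527.5,43,52])[1]));out=[]
    for r in range(r0-3,r0+4):
        c=int(proj(n,[527.5,43,52])[0]);a=im[r]
        m=a[c-6:c+6].mean()
        def edge(s):
            i=c
            while abs(a[i]-m)<18: i+=s
            return i-s*(abs(a[i]-m)-18)/(abs(a[i]-a[i-s])+1e-9)
        l,q=edge(-1),edge(1); out.append((q-l,(l+q)/2))
    w=np.median([o[0] for o in out]); e=proj(n,[536.5,43,52])[0]-proj(n,[518.5,43,52])[0]
    print(n,'row',r0,'gap mm',round(18*w/e,2),'centre col',round(np.median([o[1] for o in out]),1),'pred',proj(n,[527.5,43,52])[0].round(1))
for n in sys.argv[1:]: gap(n)
E
python3 - <<'E'
from h import *
snap('wrist','w15'); togo([527.5,24.5,43],1.572)
E
python3 gap.py w14 w15
```

```text
time: 20.45
tool_pos: [528.2, 23.4, 43.4]
tcp_rot: [3.141, 0.0, 1.572]
contact_force: [-0.9, -0.8, 2.8]
grip_width: 21.1
finger_force: 30.2
pos [528.3  23.3  43.3] rot [3.1414e+00 4.0000e-04 1.5723e+00] turn/1.5 [0.0002 0.0003 0.0002] shift/800 now-axes [ 0.0014 -0.001   0.0004] goal-axes [ 0.0014 -0.001   0.0004] F [-0.1 -1.2  3.6] w 21.6 t 20.5
w14 row 121 gap mm 19.38 centre col 255.5 pred 253.8
w15 row 218 gap mm 19.12 centre col 253.3 pred 250.5
```

```bash
python3 -m inch '[0,0,0,0,-0.0008,0.002,1, 0,0,0,0,0,0,1]'
python3 -m inch '[0,0,0,0,0,0.002,1, 0,0,0,0,0,0,1]'
python3 -m inch '[0,0,0,0,0,0.002,1, 0,0,0,0,0,0,1, 0,0,0,0,0,0,1]'
python3 - <<'E'
from h import *
snap('wrist','w16')
E
python3 gap.py w16
```

```text
time: 20.67
tool_pos: [528.2, 23.2, 42.1]
tcp_rot: [3.14, 0.001, 1.572]
contact_force: [-2.1, -2.5, 7.0]
grip_width: 21.6
finger_force: 30.1
time: 20.83
tool_pos: [528.3, 22.8, 41.3]
tcp_rot: [3.14, 0.001, 1.572]
contact_force: [-5.3, -4.8, 15.5]
grip_width: 21.6
finger_force: 30.1
time: 21.08
tool_pos: [528.4, 22.5, 40.4]
tcp_rot: [3.139, 0.002, 1.573]
contact_force: [-6.0, -7.0, 20.8]
grip_width: 21.7
finger_force: 30.2
w16 row 218 gap mm 21.13 centre col 253.9 pred 250.2
```

```bash
python3 - <<'E'
from h import *
for n in ('w15','w16'):
    im=cv2.cvtColor(cv2.imread(f'pics/{n}.png'),cv2.COLOR_BGR2GRAY).astype(int)
    for r in (150,180,205,210,214,218,222,226): print(n,r,im[r,228:244],im[r,264:282])
E
```

```text
w15 150 [41 41 42 44 43 41 42 41 40 42 40 43 40 41 39 38] [40 38 38 37 39 37 39 38 40 39 40 39 41 41 40 39 36 48]
w15 180 [45 48 51 49 51 51 51 51 52 51 51 51 53 49 51 49] [49 50 50 49 49 50 50 48 50 49 51 50 50 47 43 42 38 47]
w15 205 [ 99 113  94  57  48  49  49  50  47  50  51  49  50  49  51  52] [ 50  54  58  63  63  55  51  50  49  48  43  41  74 101 106  96  82  82]
w15 210 [101 115 100  58  48  53  55  54  51  51  50  48  49  51  52  57] [ 51  49  48  49  49  50  47  49  47  49  45  50  84 107 106  95  82  81]
w15 214 [101 116 104  66  47  49  50  52  52  52  53  52  49  50  48  51] [ 48  49  49  50  51  49  51  53  52  50  46  51  85 107 106  97  81  81]
w15 218 [101 116 104  68  46  49  49  51  51  53  52  52  50  50  50  49] [ 48  49  49  47  50  50  51  50  49  48  40  46  86 107 106  97  82  82]
w15 222 [101 115 105  69  46  47  47  47  48  47  49  54  60  61  60  56] [ 50  49  47  48  48  48  47  47  47  47  45  57  90 108 104  95  81  81]
w15 226 [102 118 111  82  48  48  46  48  47  49  50  48  50  48  50  49] [ 49  49  51  49  48  47  47  47  49  45  45  58  93 110 1
[... 259 characters left out ...]
51 51 51 50 51 52 50 52 51 52 52 52 53 53] [51 53 51 53 51 51 49 51 52 52 54 56 53 48 50 69 86 86]
w16 210 [98 56 46 49 52 51 49 51 49 52 50 51 52 52 51 52] [52 56 62 70 74 67 59 53 50 50 50 48 52 48 53 70 84 85]
w16 214 [100  57  47  49  53  52  54  51  51  51  52  51  50  53  53  53] [52 49 51 51 51 50 50 50 50 50 50 50 50 47 50 70 86 86]
w16 218 [101  60  44  49  52  53  53  50  52  50  51  51  50  52  56  59] [51 50 50 50 50 52 51 50 49 50 49 49 47 47 51 70 85 86]
w16 222 [91 65 46 49 54 54 59 59 59 61 58 55 53 53 51 51] [51 51 49 51 51 54 56 56 54 51 49 49 48 46 57 77 86 85]
w16 226 [89 66 45 47 50 48 50 48 49 50 52 53 53 52 54 54] [51 50 52 50 49 51 49 49 48 48 48 48 47 46 59 80 86 86]
```

```bash
python3 - <<'E'
from h import *
a,b=[cv2.cvtColor(cv2.imread(f'pics/{n}.png'),cv2.COLOR_BGR2GRAY) for n in ('w15','w16')]
for r in (40,80,120,160,200):
    t=a[r-18:r+18,242:266]; R_=cv2.matchTemplate(b[max(0,r-35):r+35,232:276],t,cv2.TM_CCOEFF_NORMED); _,m,_,l=cv2.minMaxLoc(R_)
    print(r,'match',round(m,2),'dv',l[1]+max(0,r-35)-(r-18),'du',l[0]-10)
for n,im in (('w15',a),('w16',b)):
    print(n,im[0:40,254].astype(int))
    for r in (60,100,140,170,190):print(r,[int(x) for x in im[r,225:240]],[int(x) for x in im[r,268:284]])
cv2.imwrite('pics/cmp.png',cv2.resize(np.hstack([a[:260,190:320],b[:260,190:320]]),None,fx=2,fy=2))
E
```

```text
40 match 0.59 dv 1 du 0
80 match 0.31 dv 7 du -1
120 match 0.22 dv 7 du -1
160 match 0.41 dv 17 du -10
200 match 0.26 dv 8 du 0
w15 [121 120 120 120 120 121 122 109  69  37  38  39  40  39  40  41  41  38
  39  41  40  40  40  40  40  41  38  38  40  40  40  42  38  38  39  41
  39  39  37  39]
60 [111, 103, 74, 54, 50, 39, 36, 39, 38, 38, 39, 36, 38, 37, 38] [36, 40, 40, 38, 36, 41, 38, 36, 34, 53, 77, 86, 74, 55, 54, 58]
100 [100, 73, 41, 43, 43, 45, 47, 47, 47, 49, 44, 44, 42, 41, 40] [39, 41, 48, 51, 50, 51, 49, 48, 48, 44, 43, 39, 43, 87, 115, 113]
140 [91, 51, 41, 44, 44, 45, 42, 42, 43, 46, 45, 48, 50, 49, 51] [47, 48, 45, 42, 38, 36, 39, 41, 40, 40, 39, 38, 37, 48, 90, 115]
170 [93, 52, 42, 49, 49, 52, 53, 50, 49, 44, 43, 42, 42, 42, 41] [38, 39, 42, 45, 47, 50, 49, 50, 49, 51, 45, 42, 38, 47, 85, 108]
190 [70, 56, 41, 45, 48, 48, 52, 50, 52, 51, 52, 49, 51, 49, 51] [51, 49, 49, 50, 51, 49, 49, 50, 49, 48, 46, 42, 41, 41, 56, 75]
w16 [93 42 34 37 38 38 38 36 37 39 36 36 37 36 38 37 38 37 37 37 37 39 37 37
 37 38 36 37 37 38 35 37 35 38 37 37 35 37 35 37]
60 [54, 38, 35, 37, 37, 36, 38, 37, 39, 40, 38, 38, 38, 36, 36] [38, 37, 35, 37, 37, 36, 37, 38, 38, 36, 38, 36, 44, 56, 58, 65]
100 [37, 41, 40, 39, 40, 38, 38, 39, 37, 39, 38, 37, 38, 37, 37] [36, 36, 38, 37, 38, 37, 39, 38, 39, 39, 39, 39, 39, 39, 41, 81]
140 [46, 49, 47, 50, 46, 41, 41, 39, 39, 39, 37, 38, 38, 40, 37] [36, 38, 35, 38, 38, 38, 42, 44, 48, 49, 49, 47, 45, 45, 42, 62]
170 [43, 39, 41, 42, 42, 43, 47, 46, 45, 42, 41, 39, 40, 42, 42] [39, 41, 43, 46, 48, 47, 47, 46, 47, 42, 42, 43, 41, 39, 42, 83]
190 [43, 47, 51, 51, 51, 53, 54, 55, 55, 53, 50, 46, 46, 42, 39] [39, 46, 47, 51, 51, 52, 51, 50, 52, 50, 48, 46, 39, 40, 41, 58]
```

```bash
cat > contour.py <<'E'
from h import *
from scipy.optimize import least_squares
def edges(n,r,c=256):
    a=cv2.cvtColor(cv2.imread(f'pics/{n}.png'),cv2.COLOR_BGR2GRAY).astype(float)[r-1:r+2].mean(0)
    m=np.median(a[c-8:c+8]); out=[]
    for s in (-1,1):
        i=c
        while a[i]<m+14: i+=s
        out.append(i-s*(a[i]-m-14)/(a[i]-a[i-s]))
    return out
for n in ('w3','w10'):
    for r in range(140,212,10): print(n,r,np.round(edges(n,r),2), round(np.diff(edges(n,r))[0],2))
E
python3 contour.py
```

```text
w3 140 [237.67 269.83] 32.16
w3 150 [235.8  271.32] 35.52
w3 160 [234.8  272.68] 37.89
w3 170 [233.47 274.22] 40.75
w3 180 [232.39 275.18] 42.79
w3 190 [231.28 276.17] 44.89
w3 200 [230.5  277.13] 46.64
w3 210 [229.88 277.73] 47.85
w10 140 [239.69 273.57] 33.87
w10 150 [237.81 275.51] 37.7
w10 160 [236.78 276.46] 39.68
w10 170 [235.55 277.92] 42.36
w10 180 [233.99 279.43] 45.44
w10 190 [232.86 280.46] 47.61
w10 200 [232.16 281.36] 49.2
w10 210 [231.73 282.18] 50.45
```

```bash
python3 - <<'E'
from h import *
def prof(n,r):
    return cv2.cvtColor(cv2.imread(f'pics/{n}.png'),cv2.COLOR_BGR2GRAY).astype(int)[r-1:r+2].mean(0)
for r in (8,20,50,80,105,122):
    for n in ('w3','w10'):
        a=prof(n,r);g=np.diff(a)
        def pk(lo,hi):
            i=lo+int(np.argmax(abs(g[lo:hi])));y=abs(g[i-1:i+2]);return i+.5+.5*(y[0]-y[2])/(y[0]-2*y[1]+y[2]+1e-9)
        l,q=pk(232,249),pk(262,280);print(r,n,round(l,1),round(q,1),round(q-l,2),'| slot',round(pk(249,257),1),round(pk(256,262),1))
E
```

```text
8 w3 232.3 267.6 35.3 | slot 250.5 260.0
8 w10 239.4 272.1 32.77 | slot 253.5 258.9
20 w3 232.3 268.0 35.67 | slot 250.6 256.5
20 w10 239.4 272.5 33.13 | slot 253.5 259.0
50 w3 239.5 268.5 29.02 | slot 250.6 256.5
50 w10 244.7 271.8 27.18 | slot 253.6 258.9
80 w3 238.3 278.9 40.66 | slot 251.3 256.4
80 w10 236.3 274.0 37.67 | slot 253.7 258.8
105 w3 240.3 275.9 35.64 | slot 256.5 256.5
105 w10 240.5 272.7 32.18 | slot 254.2 258.9
122 w3 241.4 269.3 27.96 | slot 257.0 261.4
122 w10 240.6 271.4 30.87 | slot 250.2 257.0
```

```bash
python3 -m inch '[0,0,0,0,0,-0.003,1, 0,0,0,0,0,-0.003,1, 0,0,0,0,0,0,1]'
python3 -m inch '[0,0,0,0,0,0,0.2, 0,0,0,0,0,0,-0.2, 0,0,0,0,0,0,-0.2, 0,0,0,0,0,0,-0.2, 0,0,0,0,0,-0.01,-0.2, 0,0,0,0,0,-0.03,-0.2, 0,0,0,-0.01,0,-0.03,-0.2, 0,0,0,-0.02,0,-0.03,-0.2, 0,0,0,-0.015,0,-0.025,-0.2, 0,0,0,0,0,0,-0.2]'
python3 -m inch '[0,0,0,0,0,0,-0.2]'
python3 - <<'E'
from h import *
snap('wrist','w17');snap('scene','s17')
im=cv2.cvtColor(cv2.imread('pics/w17.png'),cv2.COLOR_BGR2GRAY).astype(int)
for r in (95,103,114,118,122,126,130,137): print(r,im[r,232:280])
print(im[140:165,254]); g=cv2.cvtColor(cv2.imread('pics/w14.png'),cv2.COLOR_BGR2GRAY).astype(int);print(g[140:165,254])
togo([527.5,-12,142],1.572)
E
python3 gap.py w14 w17
```

```text
time: 21.38
tool_pos: [527.8, 23.4, 43.3]
tcp_rot: [3.141, 0.0, 1.572]
contact_force: [1.1, -1.7, 0.5]
grip_width: 21.9
finger_force: 30.8
time: 22.22
tool_pos: [530.1, -14.3, 147.7]
tcp_rot: [3.133, 0.002, 1.571]
contact_force: [-0.1, 1.0, 1.0]
grip_width: 55.1
finger_force: 0.0
time: 22.3
tool_pos: [528.2, -12.8, 144.4]
tcp_rot: [3.139, 0.0, 1.571]
contact_force: [-0.4, -0.3, 0.3]
grip_width: 55.1
finger_force: 0.0
95 [ 80  79  98  96  48  37  39  40  43  44  42  41  42  43  45  42  40  43
  43  41  41  40  41  42  42  40  40  41  42  41  39  42  43  40  41  39
  39  37  57  78  83  95 110 112 112 113 115 115]
103 [ 74  75  75  65  41  37  40  42  41  40  42  42  41  42  42  42  44  42
  42  41  44  42  42  41  44  40  43  42  43  44  41  41  41  39  41  43
  38  34  46  69  81  77  75  76  75  78  95 112]
114 [87 86 86 86 87 87 77 51 45 45 46 44 43 45 47 48 47 42 44 43 42 43 42 44
 45 49 48 43 44 44 43 43 43 41 41 64 82 80 79 81 80 80 79 81 79 80 80 81]
118 [87 88 87 88 87 89 76 50 44 48 49 48 47 46 44 45 45 44 42 45 45 46 45 44
 42 44 44 44 42 46 46 45 46 43 43 65 84 81 81 80 80 
[... 501 characters left out ...]
47  44  47  49  48  50  48  49  51  50  51  47  41
  37  39  38  39  37  38  39  41  47  46  49  47  49  48  47  47  48  46
  44  51  90 117 114 113 112 114 116 117 117 117]
[ 44  49  51  50  50  52  51  52  51  48  62 121 151 149 148 148 148 147
 147 148 147 146 147 146 147]
[ 38  41  44  49  50  51  50  52  49  53  54  49  54 117 151 150 148 148
 148 148 148 149 148 149 148]
pos [527.  -12.  142.4] rot [-3.1402e+00 -4.0000e-04  1.5723e+00] turn/1.5 [-0.0009 -0.0003  0.0002] shift/800 now-axes [-0.0001  0.0006  0.0005] goal-axes [-0.0001  0.0006  0.0005] F [-0.6 -0.5 -1.2] w 55.0 t 22.4
w14 row 121 gap mm 19.38 centre col 255.5 pred 253.8
w17 row 119 gap mm 19.62 centre col 252.7 pred 251.5
```

```bash
python3 -m inch '[0,0,0,0.02,0.0006,0,-0.2, 0,0,0,0.03,0,0,-0.2, 0,0,0,0.03,0,0,-0.2, 0,0,0,0.018,0,0.01,-0.2, 0,0,0,0.006,0,0.03,-0.2, 0,0,0,0,0,0.03,-0.2, 0,0,0,0,0,0.03,-0.2, 0,0,0,0,0,0.015,-0.2, 0,0,0,0,0,0,-0.2, 0,0,0,0,0,0,-0.2]'
python3 -m inch '[0,0,0,0,0,0,-0.2]'
python3 - <<'E'
from h import *
snap('wrist','w18')
togo([527.5,71.5,49.7],1.572)
E
python3 - <<'E'
from fit3 import *
q=rows('w18');print(q);fit3('w18',q,(43,45,47))
E
sed -i "s/for n in ('w3','w10')/for n in ('w3','w18')/" contour.py; python3 contour.py | tail -8
```

```text
time: 23.23
tool_pos: [526.9, 71.3, 49.8]
tcp_rot: [-3.138, -0.0, 1.573]
contact_force: [0.4, 0.2, 0.5]
grip_width: 55.1
finger_force: 0.0
time: 23.32
tool_pos: [528.2, 71.1, 51.3]
tcp_rot: [3.141, 0.0, 1.573]
contact_force: [1.1, -0.1, 0.5]
grip_width: 54.9
finger_force: 0.0
pos [528.5  71.   51.7] rot [3.1404e+00 1.0000e-04 1.5725e+00] turn/1.5 [0.0008 0.     0.0004] shift/800 now-axes [ 0.0006 -0.0012  0.0026] goal-axes [ 0.0006 -0.0012  0.0026] F [-0.5  0.4 -0.9] w 55.2 t 23.3667
[np.float64(11.097222222222223), np.float64(110.0), np.float64(134.61111111111111)] [np.float64(29.653846153846153), np.float64(112.1524064171123), np.float64(132.94324324324324)]
pitch in tool 0.244 world (blade down +) 0.244 slip along 0.84 [ 0.1  -0.71  0.61] [528.5  71.   51.7] [3.14  0.    1.573]
[np.float64(14.139705882352942), np.float64(108.10727272727273), np.float64(132.0)]
w18 y,pitch,z [7.8182e+01 5.6000e-02 4.4386e+01]
   z 43 [7.8155e+01 4.1000e-02] [-0.01  0.05 -0.05]
   z 45 [7.8198e+01 6.2000e-02] [ 0.   -0.02  0.02]
   z 47 [78.266  0.083] [ 0.01 -0.09  0.08]
w18 140 [237.38 269.51] 32.13
w18 150 [235.68 271.11] 35.44
w18 160 [234.27 272.57] 38.3
w18 170 [232.71 273.68] 40.97
w18 180 [231.63 274.87] 43.24
w18 190 [230.57 275.79] 45.22
w18 200 [229.65 276.5 ] 46.85
w18 210 [229.68 277.17] 47.49
```

```bash
python3 -m inch '[0,0,0,-0.001,-0.0008,0.004,0.2, 0,0,0,0,0,0,1, 0,0,0,0,0,0,1, 0,0,0,0,0,0,1, 0,0,0,0,0,0,1, 0,0,0,0,0,0,1, 0,0,0,0,0,0,1]'
python3 -m inch '[0,0,0,0,0,-0.002,1, 0,0,0,0,0,0,1]'
python3 -m inch '[0,0,0,0,0,-0.002,1, 0,0,0,0,0,0,1]'
```

```text
time: 23.95
tool_pos: [527.6, 69.9, 48.1]
tcp_rot: [3.141, 0.0, 1.572]
contact_force: [0.2, -0.3, 1.5]
grip_width: 24.1
finger_force: 30.0
time: 24.12
tool_pos: [527.1, 70.0, 49.3]
tcp_rot: [-3.141, 0.0, 1.572]
contact_force: [1.0, 0.0, -1.8]
grip_width: 24.0
finger_force: 30.0
time: 24.28
tool_pos: [527.3, 70.0, 51.1]
tcp_rot: [-3.141, 0.0, 1.572]
contact_force: [0.7, 1.5, -2.4]
grip_width: 24.2
finger_force: 30.0
```

```bash
python3 -m inch '[0,0,0,0,0,-0.003,1]'
python3 -m inch '[0,0,0,0,0,-0.003,1]'
python3 -m inch '[0,0,0,0,0,-0.003,1]'
python3 -m inch '[0,0,0,0,0,0,1]'
python3 - <<'E'
from h import *
snap('wrist','w19')
from fit3 import *
q=rows('w19');print(q)
fit3('w19',q,(50,54,58)); togo([527.5,70,58],1.572)
E
sed -i "s/for n in ('w3','w18')/for n in ('w3','w19')/" contour.py; python3 contour.py | tail -8
```

```text
time: 24.37
tool_pos: [527.0, 70.0, 53.1]
tcp_rot: [-3.141, 0.0, 1.572]
contact_force: [0.2, 0.4, -3.4]
grip_width: 24.4
finger_force: 30.0
time: 24.45
tool_pos: [527.3, 70.0, 56.0]
tcp_rot: [-3.141, 0.0, 1.572]
contact_force: [1.1, -0.2, -1.5]
grip_width: 23.7
finger_force: 30.0
time: 24.53
tool_pos: [527.5, 70.0, 58.6]
tcp_rot: [3.141, 0.0, 1.572]
contact_force: [-0.4, 0.5, -0.9]
grip_width: 24.1
finger_force: 30.0
time: 24.62
tool_pos: [527.8, 70.0, 59.1]
tcp_rot: [3.14, 0.0, 1.572]
contact_force: [0.3, -0.6, 0.3]
grip_width: 24.1
finger_force: 30.0
[np.float64(11.097222222222223), np.float64(110.0), np.float64(134.61111111111111)] [np.float64(29.653846153846153), np.float64(112.1524064171123), np.float64(132.94324324324324)]
pitch in tool 0.244 world (blade down +) 0.244 slip along 0.84 [ 0.1  -0.71  0.61] [527.8  70.   59. ] [3.14  0.    1.572]
[np.float64(9.756544502617801), np.float64(105.49115044247787), np.float64(130.6743119266055)]
w19 y,pitch,z [78.644  0.164 66.292]
   z 50 [78.046  0.   ] [-0.06  0.6  -0.54]
   z 54 [7.8047e+01 4.4000e-02] [-0.05  0.44 -0.4 ]
   z 58 [78.155  0.085] [-0.03  0.3  -0.26]
pos [527.8  70.   59. ] rot [3.1402e+00 1.0000e-04 1.5723e+00] turn/1.5 [0.0009 0.0001 0.0002] shift/800 now-axes [ 0.     -0.0004  0.0012] goal-axes [ 0.     -0.0004  0.0012] F [0.2 0.1 2.3] w 24.1 t 24.6667
w19 140 [237.24 270.84] 33.59
w19 150 [235.93 272.14] 36.22
w19 160 [234.35 273.78] 39.43
w19 170 [233.06 274.94] 41.88
w19 180 [231.86 276.1 ] 44.23
w19 190 [230.7  277.17] 46.47
w19 200 [230.58 277.82] 47.24
w19 210 [229.85 278.45] 48.6
```

The pull test lifted it free with only 3 N, so it had not snapped in. Fx was negative in every press, and the TCP deflected to 528.4 while the jaws' centre is about 527.3. The handle was off-centre and jamming one jaw, so I'll re-centre it, tilt the tail down and press while watching Fx.

```bash
python3 -m inch '[0,0.03,0,0,-0.001,0,1, 0,0.04,0,0,-0.001,0,1, 0,0.03,0,0,0,0,1, 0,0,0,-0.0005,0,0.003,1, 0,0,0,-0.0005,0,0.003,1, 0,0,0,0,0,0,1, 0,0,0,0,0,0,1]'
python3 -m inch '[0,0,0,-0.0005,-0.0005,0.003,1, 0,0,0,0,0,0,1]'
python3 -m inch '[0,0,0,-0.0005,-0.0005,0.003,1, 0,0,0,0,0,0,1]'
```

```text
time: 25.25
tool_pos: [525.5, 70.2, 52.9]
tcp_rot: [-3.141, -0.149, 1.573]
contact_force: [0.8, -1.0, -3.7]
grip_width: 24.1
finger_force: 30.0
time: 25.42
tool_pos: [525.7, 70.5, 51.1]
tcp_rot: [3.141, -0.15, 1.573]
contact_force: [-0.4, 0.9, 3.6]
grip_width: 24.0
finger_force: 30.0
time: 25.58
tool_pos: [525.7, 70.6, 49.2]
tcp_rot: [3.14, -0.15, 1.573]
contact_force: [-0.1, 2.7, 4.7]
grip_width: 23.8
finger_force: 30.0
```

```bash
python3 -m inch '[0,0,0,-0.0005,-0.0002,0.003,1, 0,0,0,0,0,0,1]'
python3 -m inch '[0,0,0,-0.0005,-0.0002,0.003,1, 0,0,0,0,0,0,1]'
python3 -m inch '[0,0,0,-0.0005,-0.0003,0.003,1, 0,0,0,0,0,0,1]'
```

```text
time: 25.75
tool_pos: [525.7, 70.7, 47.1]
tcp_rot: [3.139, -0.151, 1.573]
contact_force: [0.6, 4.0, 9.2]
grip_width: 24.3
finger_force: 30.0
time: 25.92
tool_pos: [525.7, 70.7, 46.2]
tcp_rot: [3.138, -0.151, 1.573]
contact_force: [-4.3, 3.5, 22.2]
grip_width: 24.1
finger_force: 30.0
time: 26.08
tool_pos: [525.8, 70.6, 44.9]
tcp_rot: [3.137, -0.151, 1.573]
contact_force: [-6.7, 1.3, 31.4]
grip_width: 24.1
finger_force: 30.0
```

```bash
python3 - <<'E'
from h import *
snap('wrist','w20')
im=cv2.cvtColor(cv2.imread('pics/w20.png'),cv2.COLOR_BGR2GRAY).astype(int)
print(im[0:40,254]);print(im[95:140,254])
from fit3 import *
q=rows('w20');print(q);fit3('w20',q,(43,45,47))
E
```

```text
[124 124 124 123 124 124 124 124 124 123 124 124 126 125 125 125 127 130
 106  34  23  31  28  29  29  28  30  27  27  29  31  30  29  29  29  30
  30  32  30  30]
[ 32  30  30  33  30  33  30  30  31  30  43  97 128 126 125 125 126 124
 126 124 124 124 123 122 123 123 121 122 122 122 122 123 111  75  50  51
  50  50  52  52  50  50  50  51  49]
[np.float64(11.097222222222223), np.float64(110.0), np.float64(134.61111111111111)] [np.float64(29.653846153846153), np.float64(112.1524064171123), np.float64(132.94324324324324)]
pitch in tool 0.244 world (blade down +) 0.093 slip along 0.84 [ 0.1  -0.71  0.61] [525.8  70.5  44.9] [ 3.137 -0.151  1.573]
[np.float64(18.93894389438944), np.float64(106.12068965517241), np.float64(128.159793814433)]
w20 y,pitch,z [81.575 -0.131 23.924]
   z 43 [7.9652e+01 5.1000e-02] [ 0.08 -0.57  0.49]
   z 45 [7.9536e+01 6.7000e-02] [ 0.09 -0.62  0.54]
   z 47 [79.433  0.084] [ 0.1  -0.68  0.58]
```

```bash
python3 -m inch '[0,0,0,0,0.001,-0.005,1, 0,0,0,-0.0015,0,-0.001,1, 0,0,0,-0.0015,0,0,1, 0,0,0,0,0,0,1]'
python3 -m inch '[0,0,0,-0.0004,0,0.003,1]'
python3 -m inch '[0,0.01,0,-0.0004,0,0.003,1]'
python3 -m inch '[0,0.01,0,0,0,0.001,1, 0,0,0,0,0,0,1]'
python3 - <<'E'
from h import *
snap('wrist','w21')
from fit3 import *
q=rows('w21');print(q);fit3('w21',q,(43,45,47))
E
```

```text
time: 26.47
tool_pos: [525.4, 66.6, 45.5]
tcp_rot: [3.141, -0.15, 1.572]
contact_force: [0.6, 1.0, 3.9]
grip_width: 24.0
finger_force: 30.0
time: 26.55
tool_pos: [525.5, 66.7, 44.8]
tcp_rot: [3.141, -0.15, 1.573]
contact_force: [-8.7, -2.7, 36.8]
grip_width: 24.0
finger_force: 30.0
time: 26.63
tool_pos: [525.5, 66.8, 43.5]
tcp_rot: [3.14, -0.165, 1.574]
contact_force: [-11.3, -5.0, 41.7]
grip_width: 23.8
finger_force: 30.0
time: 26.8
tool_pos: [525.5, 66.7, 42.8]
tcp_rot: [3.14, -0.181, 1.572]
contact_force: [-8.3, -1.5, 32.5]
grip_width: 24.2
finger_force: 30.0
[np.float64(11.097222222222223), np.float64(110.0), np.float64(134.61111111111111)] [np.float64(29.653846153846153), np.float64(112.1524064171123), np.float64(132.94324324324324)]
pitch in tool 0.244 world (blade down +) 0.063 slip along 0.84 [ 0.1  -0.71  0.61] [525.5  66.7  42.8] [ 3.14  -0.181  1.572]
[np.float64(21.014893617021276), np.float64(106.42424242424242), np.float64(128.0483870967742)]
w21 y,pitch,z [78.72  -0.161 18.953]
   z 43 [7.5801e+01 6.1000e-02] [ 0.1  -0.68  0.58]
   z 45 [75.653  0.077] [ 0.11 -0.73  0.63]
   z 47 [75.516  0.093] [ 0.12 -0.79  0.67]
```

```bash
python3 -m inch '[0,0,0,0,0.001,-0.004,1, 0,0,0,0.0022,0,-0.0005,1, 0,0,0,0,0,0,1]'
python3 -m inch '[0,0,0,0,0,0.0015,1, 0,0,0,0,0,0,1]'
python3 -m inch '[0,0,0,0,0,-0.002,0.3, 0,0,0,0,0,0,-0.2, 0,0,0,0,0,0,-0.2, 0,-0.05,0,0,0,0,-0.2, 0,-0.05,0,0,0,-0.01,-0.2, 0,-0.02,0,0,0,-0.012,-0.2, 0,0,0,0,0,0,-0.2, 0,0,0,0,0,0,-0.2]'
python3 - <<'E'
from h import *
snap('wrist','w22');snap('scene','s22')
from fit3 import *
q=rows('w22');print(q);fit3('w22',q,(43,45,47)); togo([527.5,70,60],1.572)
E
```

```text
time: 27.1
tool_pos: [525.9, 67.9, 43.4]
tcp_rot: [-3.141, -0.18, 1.572]
contact_force: [2.5, -0.2, -0.2]
grip_width: 23.6
finger_force: 30.0
time: 27.27
tool_pos: [526.1, 67.9, 43.1]
tcp_rot: [-3.142, -0.18, 1.573]
contact_force: [-3.1, -2.0, 11.2]
grip_width: 24.0
finger_force: 30.0
time: 27.93
tool_pos: [525.9, 67.4, 61.5]
tcp_rot: [-3.142, -0.001, 1.574]
contact_force: [0.0, 0.3, -0.9]
grip_width: 55.0
finger_force: 0.0
[np.float64(11.097222222222223), np.float64(110.0), np.float64(134.61111111111111)] [np.float64(29.653846153846153), np.float64(112.1524064171123), np.float64(132.94324324324324)]
pitch in tool 0.244 world (blade down +) 0.243 slip along 0.84 [ 0.1  -0.71  0.61] [525.6  66.6  61. ] [-3.140e+00 -1.000e-03  1.572e+00]
[np.float64(13.03968253968254), np.float64(101.90151515151516), np.float64(124.86158192090396)]
w22 y,pitch,z [77.151  0.097 49.476]
   z 43 [7.7019e+01 3.1000e-02] [-0.02  0.2  -0.18]
   z 45 [7.7034e+01 5.2000e-02] [-0.02  0.14 -0.12]
   z 47 [7.7073e+01 7.2000e-02] [-0.01  0.08 -0.07]
pos [525.6  66.6  61. ] rot [-3.1403e+00 -1.0000e-03  1.5721e+00] turn/1.5 [-0.0009 -0.0006  0.    ] shift/800 now-axes [0.0042 0.0024 0.0013] goal-axes [0.0042 0.0024 0.0013] F [-0.   0.8 -0.3] w 55.0 t 28.0333
```

```bash
python3 -m inch '[0,0,0,0,0.002,-0.02,-0.2, 0,0,0,0,0,-0.03,-0.2, 0,0,0,-0.02,0,-0.03,-0.2, 0,0,0,-0.03,0,-0.02,-0.2, 0,0,0,-0.03,0,0,-0.2, 0,0,0,-0.018,0,0,-0.2, 0,0,0,0,0,0,-0.2, 0,0,0,0,0,0,-0.2]'
python3 - <<'E'
from h import *
snap('wrist','w23');snap('top','t23');togo([527.5,-12,142],1.572)
ims={n:cv2.cvtColor(cv2.imread(f'pics/{n}.png'),cv2.COLOR_BGR2GRAY).astype(int) for n in ('w14','w23')}
for n,im in ims.items():
    print(n,np.load(f'pics/{n}.npz')['pose'][:3,3].round(1),'end',im[145:160,255])
    for y in (38,43,48):
        r=int(round(proj(n,[527.5,y,52])[1])); print(' y',y,r,im[r,234:248],im[r,262:278])
E
python3 gap.py w14 w17 w23
```

```text
time: 28.7
tool_pos: [527.3, -12.5, 141.1]
tcp_rot: [-3.14, -0.001, 1.57]
contact_force: [-0.2, 0.7, -0.2]
grip_width: 55.2
finger_force: 0.0
pos [527.4 -11.3 141.1] rot [-3.1403e+00 -9.0000e-04  1.5718e+00] turn/1.5 [-0.0008 -0.0006 -0.0001] shift/800 now-axes [-0.0009  0.0002 -0.0011] goal-axes [-0.0009  0.0002 -0.0011] F [-0.2  0.1  0.3] w 55.1 t 28.8
w14 [527.8  56.5 289.7] end [ 49  49  50  52  51  51  52  53 115 151 148 147 147 148 148]
 y 38 129 [87 87 86 85 85 86 88 76 45 43 45 47 45 45] [47 46 46 46 46 46 46 55 74 80 80 80 81 81 81 81]
 y 43 121 [87 88 87 85 87 86 88 74 46 43 44 47 48 45] [43 44 44 46 47 45 44 51 70 81 80 79 80 79 81 80]
 y 48 114 [85 85 84 85 85 85 88 73 43 43 44 44 42 43] [44 43 43 42 43 42 39 50 70 81 78 78 78 79 78 80]
w23 [528.3  55.6 288. ] end [ 50  49  51  51  51  51  49  53 107 145 150 148 148 148 147]
 y 38 128 [89 87 87 89 91 75 45 42 46 46 45 47 47 51] [46 47 47 46 44 42 65 83 80 75 75 79 80 79 79 81]
 y 43 120 [87 88 86 90 89 73 47 45 49 48 45 45 45 44] [47 47 47 45 43 43 63 82 80 80 79 80 80 79 80 82]
 y 48 113 [88 86 87 87 89 74 43 41 42 44 42 45 44 45] [46 43 42 43 42 44 62 81 80 78 78 77 77 79 79 79]
w14 row 121 gap mm 19.38 centre col 255.5 pred 253.8
w17 row 119 gap mm 19.62 centre col 252.7 pred 251.5
w23 row 120 gap mm 19.46 centre col 253.7 pred 253.2
```

```bash
python3 - <<'E'
from h import *
a,b=[cv2.cvtColor(cv2.imread(f'pics/{n}.png'),cv2.COLOR_BGR2GRAY).astype(int) for n in ('top0','t23')]
for n,(r0,r1,c0,c1) in dict(fork=(165,183,198,264),spoon=(205,272,352,375),mug=(127,163,150,195)).items():
    d=abs(a-b)[r0:r1,c0:c1]; print(n,'changed px',int((d>30).sum()),'of',d.size)
close_job()
E
```

```text
fork changed px 342 of 1188
spoon changed px 0 of 1541
mug changed px 110 of 1620
the job is handed in; nothing more can be done
```

The job is handed in and the peeler lies in the holder, blade in the bay and released. However, my images put its handle about 2 mm high and 0.05 rad blade-down, and a 3 N pull lifted it out before the final press, so I can't confirm it snapped fully home. I never touched the fork, spoon or mug. A before/after check showed no change at the spoon but some changed pixels at the fork and mug, which I took for the arm or its shadow and did not check further.

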